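# Reset the tube shaker's clamp height and load tall tubes

## Task

Get the tube shaker ready for the 50 ml tubes standing about on the bench: lift the retaining plate off its two pins and lay it flat on the bench clear of the shaker, and stand every tube upright in a pocket of the tray, one to a pocket. The plate sits too low for these tubes, so press the sprung button of each side riser and pull the riser up exactly to its next hole, until the button pops out again; then seat the plate flat on both pins over the tubes and leave everything released, without disturbing the glassware and bottles standing around.

Things in the scene. Friction and masses are not known exactly. Their poses are not given: they have to be found in the camera images.
- tube_shaker: Tube shaker, fixed: white housing 190 (x, depth) x 214 (y, width) mm, top at z = 55 mm; origin on the bench under its middle, x to its back, y to its left; control panel in front. On it a black four-pocket tray 122 x 98 mm, floors at z = 65, rims at z = 100 mm; a riser on each side. One hole up, the plate's pad clears the tube caps by 4 mm; at the lowest hole it cannot seat.
- pocket0 (a point): Centre of the floor of tray pocket 0, front left; pockets are 42 mm deep in x by 41 mm wide in y, 35 mm high, 68 mm apart in x and 47 mm apart in y. Axes as the shaker.
- pocket1 (a point): Centre of the floor of tray pocket 1, front right; pockets are 42 mm deep in x by 41 mm wide in y, 35 mm high, 68 mm apart in x and 47 mm apart in y. Axes as the shaker.
- pocket2 (a point): Centre of the floor of tray pocket 2, back left; pockets are 42 mm deep in x by 41 mm wide in y, 35 mm high, 68 mm apart in x and 47 mm apart in y. Axes as the shaker.
- pocket3 (a point): Centre of the floor of tray pocket 3, back right; pockets are 42 mm deep in x by 41 mm wide in y, 35 mm high, 68 mm apart in x and 47 mm apart in y. Axes as the shaker.
- riser_left (a joint): Height of the left riser, an aluminium 30 x 30 mm square tube sliding on a fixed inner post at shaker x = 0, y = +82 mm. In m: 0 = lowest hole latched (as found), 0.033 = next hole up, 0.066 = top hole. Slides with about 2.5 N of friction and stays where it is left; locked both ways while its button stands out. Its flat top (shoulder) is at z = 160 mm + this value.
- riser_right (a joint): Height of the right riser, an aluminium 30 x 30 mm square tube sliding on a fixed inner post at shaker x = 0, y = -82 mm. In m: 0 = lowest hole latched (as found), 0.033 = next hole up, 0.066 = top hole. Slides with about 2.5 N of friction and stays where it is left; locked both ways while its button stands out. Its flat top (shoulder) is at z = 160 mm + this value.
- button_left (a joint): Travel of the left riser's sprung button. In m: 0 = fully out (latched), 0.006 = flush with the tube's front face, about 0.008 = under the wall between holes. 3 N out, 6 N flush. Held flush, it slips under the wall when the tube is pulled up with about 12 N, and pops out by itself at the next hole, 33 mm further, if no finger covers it there.
- button_right (a joint): Travel of the right riser's sprung button. In m: 0 = fully out (latched), 0.006 = flush with the tube's front face, about 0.008 = under the wall between holes. 3 N out, 6 N flush. Held flush, it slips under the wall when the tube is pulled up with about 12 N, and pops out by itself at the next hole, 33 mm further, if no finger covers it there.
- pin_left (a point): Foot of the pin on the left riser: centre of the shoulder, where the plate's underside lies; rises with the riser. The pin is steel, 9 mm diameter, 16 mm tall, its upper 6 mm tapered. Axes as the shaker.
- pin_right (a point): Foot of the pin on the right riser: centre of the shoulder, where the plate's underside lies; rises with the riser. The pin is steel, 9 mm diameter, 16 mm tall, its upper 6 mm tapered. Axes as the shaker.
- button_left_tip (a point): Outermost point of the left button: a 12 mm round-ended steel stud in the fixed inner post, 136 mm above the bench (it does not rise with the riser), facing the shaker's front (-x) and standing 6 mm out of a hole in the tube's front face. Pinching the tube front to back, one finger on the button, presses it flush. Axes as the shaker.
- button_right_tip (a point): Outermost point of the right button: a 12 mm round-ended steel stud in the fixed inner post, 136 mm above the bench (it does not rise with the riser), facing the shaker's front (-x) and standing 6 mm out of a hole in the tube's front face. Pinching the tube front to back, one finger on the button, presses it flush. Axes as the shaker.
- plate: Loose retaining plate, 0.2 to 0.4 kg, at first on the pins: aluminium sheet 110 (x) x 195 (y) x 5 mm, origin at the centre of its underside; slots 13 (x) x 16 (y) mm at y = +-82 mm take the pins, either way round. Below, a rubber pad 100 x 96 x 10 mm. On top a black handle bar 76 mm along x, 12 mm wide and high, its centre 36 mm above the origin, on legs at x = +-30 mm.
- tube0: Self-standing 50 ml centrifuge tube with screw cap, plain upright cylinder: body 29 mm diameter, cap 34 mm diameter over the top 18 mm, 114 mm tall, about 45 g; origin at the centre of its foot, z up. At first somewhere on the bench to the left of the shaker. May be absent.
- tube1: Self-standing 50 ml centrifuge tube with screw cap, plain upright cylinder: body 29 mm diameter, cap 34 mm diameter over the top 18 mm, 114 mm tall, about 45 g; origin at the centre of its foot, z up. At first somewhere on the bench to the left of the shaker. May be absent.
- tube2: Self-standing 50 ml centrifuge tube with screw cap, plain upright cylinder: body 29 mm diameter, cap 34 mm diameter over the top 18 mm, 114 mm tall, about 45 g; origin at the centre of its foot, z up. At first somewhere on the bench to the left of the shaker. May be absent.
- tube3: Self-standing 50 ml centrifuge tube with screw cap, plain upright cylinder: body 29 mm diameter, cap 34 mm diameter over the top 18 mm, 114 mm tall, about 45 g; origin at the centre of its foot, z up. At first somewhere on the bench to the left of the shaker. May be absent.
- monitor_end (a point): Top of the far end of the screen, an upright panel 370 mm high that runs from here along -x, within 22 mm of this y; from 60 mm behind this end its back housing bulges towards -y, to 45 mm from this y. Keep the gripper clear of it.
- tower_left (a point): Top of the left front corner of the computer tower, 400 mm high; its upright front face runs straight from here to tower_right and it fills the space behind: keep the gripper clear.
- tower_right (a point): Top of the right front corner of the computer tower. Between here and the right edge of the bench (215 mm further to -y), behind the shaker, 130 mm of bench depth is free, enough to lay the plate.
- beaker: Glass beaker, 65 mm diameter, 78 mm tall, a bystander, does not move; origin at the centre of its foot.
- flask: Volumetric flask, 49 mm diameter, 159 mm tall, a bystander; origin at the centre of its foot.
- buffer_bottle: Reagent bottle with white cap, 60 mm diameter, 140 mm tall, a bystander; origin at the centre of its foot.

How it is judged:
By the outcome, as a careful person would: the job done as asked, in the order asked, and still so for the second after the job is handed in, with the robot touching nothing.
Of tube0, tube1, tube2, tube3 only 2 to 4 are there at a start; the rules pass over those that are not, and their reading is None.
At some moment in a run one of plate may be knocked a few centimetres aside while the robot is not near it.
It also fails if it takes over 210 s, if anything falls off the work surface, if the arm or the gripper's body presses on something with over 40 N, if the wrist force passes 120 N, or if a joint passes its speed limit or range.

## Robot

A 6-joint arm with a two-finger parallel gripper is mounted at the origin on the work surface; the furniture and walls round the work are solid. World frame = base frame: x ahead of the robot, y to its left, z up, the work surface at z = 0. Lengths are in m, angles in degrees, forces in N, time in s.
With the tool pointing down it reaches from about 0.25 to 0.725 m from the base axis. Payload 9.7 kg.
Tool frame: the origin (TCP) lies on the mounting face of the last link; the fingertips stand 173 mm ahead of it and the grasp point (between the pads) lies 155 mm ahead of it; z points along the fingers, y is the line along which they close (so a half turn about z gives the same grasp; the last joint's range is limited). The gripper opens to 85 mm and grips with 20 to 120 N. Pads are 22 mm wide; open, the fingers measure 114 mm over their backs; the gripper's body (76 mm by 85 mm) begins 54 mm behind the grasp point. The pads swing forward as they close: fully open they stand 13 mm farther back than shut.
Start: joints at [69.5, 4.979, 10.078, 95.1, 0, 90], TCP at [0.193, 0.515, 0.405] pointing down, gripper open.
Joint ranges: [-179.16, 179.16], [-48.56, 103.87], [-65.8, 70.77], [-126.05, 130.52], [-82.76, 87.17], [-180, 180]. Speed limits (degrees/s): [127.2, 127.2, 147.25, 180, 180, 180].

## Interface

Orientations are given as [roll, pitch, yaw] about the fixed x, y, z axes, in that order (R = Rz(yaw) Ry(pitch) Rx(roll)).
In Python, from workcell import bot, camera, camera_model, outline_of, pinpoint gives the robot as it stands.
- The arm moves only by the tool move_arm, never from a script. Its arguments are lists of equal length, an entry for each row: "jaw": the closure, from 0 (fully open) to 1 (shut); "delta_pos": the shift along the world's x, y, z in m, a list of three; "yaw": the turn about the world's z in rad. In form: {"jaw": [jaw, ...], "delta_pos": [[dx, dy, dz], ...], "yaw": [yaw, ...]}. A call has 1 to 10 rows; each row shifts and turns the commanded pose from where the row before left it; what a row does not reach is not made up. A row lasts 1/12 s, in which the tool goes at most 41.7 mm and 7.16 degrees, less where a joint would pass 70% of its speed; a pose out of reach is approached as far as the arm can. A call with a gripper value outside its range is refused whole. The fingers move at their own pace and stop on an object; "force" is the grip in N (left out, the last holds). Time passes only in rows, so rows that do not move let the fingers close. It gives the time, the measured TCP pose, the force, the opening and the grip force at its end, in the units of the state.
- bot.get_obs(): the state, without advancing time (a new reading comes with each control period).
- camera(name): name is "side" or "top" or "wrist"; returns the picture (480x640x3 uint8, red, green, blue); there is no depth.
- camera_model(name): a dict with "fx", "fy", "cx", "cy" (pixels), "k1" (the pictures are not rectified: a ray, as slopes to the right and down, at radius r is drawn at 1 + k1 r^2 times it, then the intrinsics apply), "R" (3x3) and "t" (3): a world point X has camera coordinates R X + t. Camera axes: x right, y down, z forward; pixel columns grow to the right and rows downward; lengths in m; the calibration is good to about 2 mm. A picture is of the moment at which its call begins: read the wrist's pose just before it. camera_model takes no time and is no camera call; for the wrist camera it gives the pose at the moment of the call.
- bot.job_done(): hands the job in; it is judged then, once.
Trained networks look in the newest picture that a camera, given by its name, has taken for a name from the list of things; names that differ only in an ending like _2 or _b are one class to them, and where a whole thing is asked for, a point or a joint stands for the part that bears it (a point fixed in the world has none). Each returns a list of dicts, best first, with "confidence" (0 to 1); they miss things now and then, are a little off and sometimes report something else, mostly with a low value. They report only what shows in the picture. A call takes as long as a camera call.
- outline_of(camera, thing): "mask" (480x640 bool, what is visible of it) and "xy" ([column, row] in pixels, amid what is visible of it).
- pinpoint(camera, thing): "xy" ([column, row] in pixels: a listed point, or the origin of a listed thing).
The state is a dict: "time": time; "q": joint angles; "qd": joint speeds; "joint_efforts": joint torques, N m; "ee_pos": TCP position; "tcp_rot": TCP orientation; "wrist_force": force on the tool from outside, world axes, zero at the start; "torque": the same for the moment, N m; "opening": finger opening in m; "grasp_force": force on a finger pad.
Only numpy, scipy, OpenCV 4.12 (cv2) and the standard library are available. Lean on these libraries where they do the work, as an engineer would, in place of code of your own. Each camera call takes 0.05 s, during which the arm holds its last target. There are 200 camera calls.

## Working session

There is one attempt and no reset: what is moved stays moved. The work goes in short steps, Python scripts to look and compute and a tool call to move; the robot and the scene stay as the last step left them, time stands still between calls to the robot, and variables do not carry over. Pictures are saved under pics/ and viewed, at most 14 in all, crops included, and the job is handed in when it is done.

Besides the shell and the picture viewer there is one more tool, called after "Call:" as a command line: name --pt "numbers of a row" for each row, then --argument value for the rest. move_arm: Moves the arm, as the interface text tells. Its arguments: {"type":"object","properties":{"jaw":{"type":"array"},"delta_pos":{"type":"array"},"yaw":{"type":"array"},"force":{"type":"number"}},"required":["jaw","delta_pos","yaw"]}

```bash
ls; mkdir -p pics; cat > h.py <<'E'
import numpy as np, cv2
from workcell import bot, camera, camera_model, outline_of, pinpoint
def ray(cam,xy,m=None):
    m=m or camera_model(cam)
    d=np.array([(xy[0]-m["cx"])/m["fx"],(xy[1]-m["cy"])/m["fy"]]);u=d.copy()
    for _ in range(20): u=d/(1+m["k1"]*(u@u))
    R=np.array(m["R"]);t=np.array(m["t"]);return -R.T@t, R.T@np.array([u[0],u[1],1.])
def onz(cam,xy,z,m=None):
    c,d=ray(cam,xy,m);return c+d*(z-c[2])/d[2]
def tri(*obs):
    A=np.zeros((3,3));b=np.zeros(3)
    for c,d in obs:
        d=d/np.linalg.norm(d);P=np.eye(3)-np.outer(d,d);A+=P;b+=P@c
    X=np.linalg.solve(A,b);return X
def proj(cam,X,m=None):
    m=m or camera_model(cam);p=np.array(m["R"])@np.array(X)+np.array(m["t"]);u=p[:2]/p[2];u=u*(1+m["k1"]*(u@u))
    return [m["fx"]*u[0]+m["cx"],m["fy"]*u[1]+m["cy"]]
def save(cam,n):
    im=camera(cam);cv2.imwrite("pics/"+n,im[:,:,::-1]);return im
E
python3 - <<'E'
from h import *
o=bot.get_obs();print(o["time"],o["ee_pos"],o["tcp_rot"],o["opening"])
a=save("top","t0.png");b=save("side","s0.png");save("wrist","w0.png")
for cam in("top","side"):
    m=camera_model(cam);print(cam,np.round(-np.array(m["R"]).T@m["t"],3),m["fx"])
Z=dict(tube_shaker=0,pocket0=.065,pocket1=.065,pocket2=.065,pocket3=.065,pin_left=.16,pin_right=.16,button_left_tip=.136,button_right_tip=.136,plate=.16,tube0=0,monitor_end=.37,tower_left=.4,tower_right=.4,beaker=0,flask=0,buffer_bottle=0)
for n,z in Z.items():
    for cam in("top","side"):
        print(n,cam,[(round(p["confidence"],2),np.round(p["xy"]).tolist(),np.round(onz(cam,p["xy"],z),3).tolist()) for p in pinpoint(cam,n)[:5]])
E
```

```text
pics
0.0 [0.19263351 0.51516722 0.40396551] [-1.79921008e+02 -7.17908303e-04  1.59495870e+02] 0.08514356020609605
top [0.35  0.144 1.492] 503.36587379335737
side [-0.314 -0.525  1.42 ] 599.042845702725
tube_shaker top []
tube_shaker side [(0.58, [384.0, 348.0], [0.48, -0.099, 0.0])]
pocket0 top [(0.94, [410.0, 262.0], [0.442, -0.083, 0.065]), (0.94, [427.0, 236.0], [0.515, -0.134, 0.065]), (0.62, [408.0, 239.0], [0.507, -0.079, 0.065]), (0.58, [427.0, 260.0], [0.445, -0.132, 0.065])]
pocket0 side [(0.62, [370.0, 340.0], [0.442, -0.074, 0.065]), (0.6, [398.0, 335.0], [0.499, -0.125, 0.065]), (0.55, [391.0, 351.0], [0.448, -0.139, 0.065])]
pocket1 top [(0.94, [410.0, 262.0], [0.442, -0.083, 0.065]), (0.94, [427.0, 236.0], [0.515, -0.134, 0.065]), (0.62, [408.0, 239.0], [0.507, -0.079, 0.065]), (0.58, [427.0, 260.0], [0.445, -0.132, 0.065])]
pocket1 side [(0.62, [370.0, 340.0], [0.442, -0.074, 0.065]), (0.6, [398.0, 335.0], [0.499, -0.125, 0.065]), (0.55, [391.0, 351.0], [0.448, -0.139, 0.065])]
pocket2 top [(0.94, [410.0, 262.0], [0.442, -0.083, 0.065]), (0.94, [427.0, 236.0], [0.515, 
[... 1645 characters left out ...]
0.0], [0.451, 0.262, 0.37])]
monitor_end side [(0.83, [274.0, 200.0], [0.46, 0.255, 0.37])]
tower_left top [(0.92, [225.0, 189.0], [0.586, 0.376, 0.4])]
tower_left side [(0.67, [400.0, 335.0], [0.302, -0.226, 0.4]), (0.65, [268.0, 152.0], [0.568, 0.367, 0.4])]
tower_right top [(0.85, [416.0, 166.0], [0.633, -0.051, 0.4])]
tower_right side [(0.81, [417.0, 206.0], [0.636, -0.054, 0.4])]
beaker top [(0.78, [331.0, 291.0], [0.362, 0.142, 0.0])]
beaker side [(0.76, [286.0, 334.0], [0.348, 0.144, 0.0])]
flask top [(0.8, [209.0, 210.0], [0.608, 0.508, 0.0])]
flask side [(0.38, [370.0, 340.0], [0.477, -0.055, 0.0])]
buffer_bottle top [(0.66, [218.0, 241.0], [0.512, 0.48, 0.0])]
buffer_bottle side []
```

```bash
python3 - <<'E'
import cv2
a=cv2.imread("pics/t0.png")[150:350,180:500];b=cv2.imread("pics/s0.png")[120:400,200:500]
cv2.imwrite("pics/t0c.png",cv2.resize(a,None,fx=2.5,fy=2.5,interpolation=2));cv2.imwrite("pics/s0c.png",cv2.resize(b,None,fx=2.1,fy=2.1,interpolation=2))
E
```

```text
(no output)
```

View pics/t0c.png

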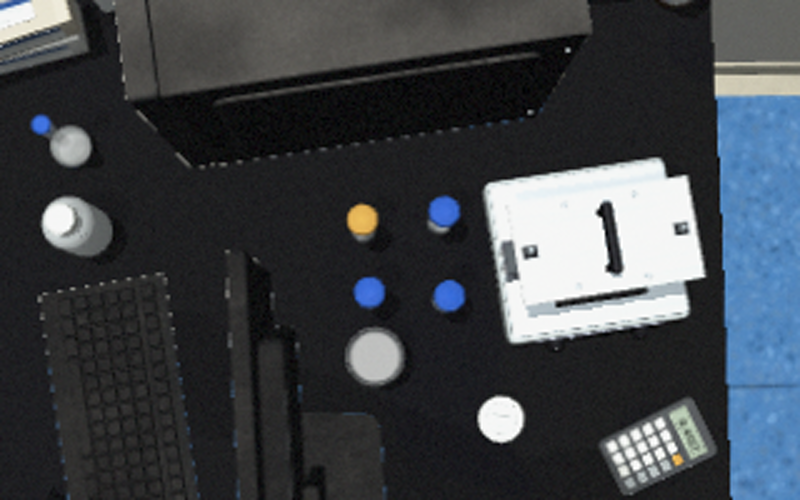

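View pics/s0c.png

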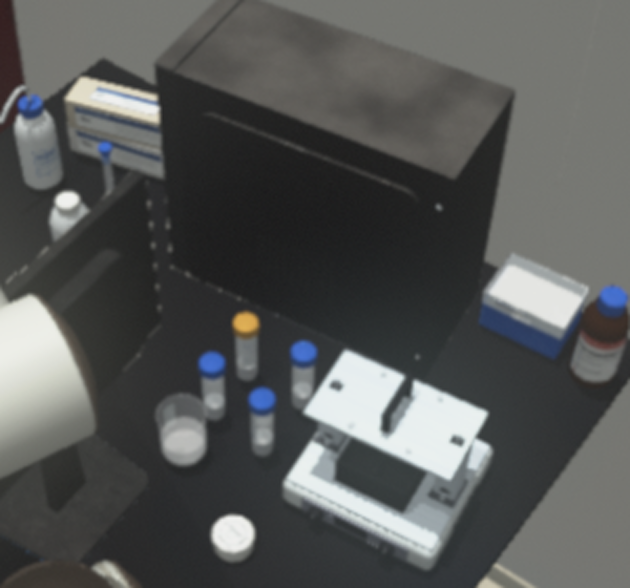

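The top view shows four tubes (three blue caps, one orange) left of the shaker. The plate is on its pins with the handle at about crop (609,238), and the shaker is yawed about 12°. I start by raising the arm above the monitor.

Call:
move_arm --jaw '[0,0,0,0,0,0,0,0]' --pt "0 0 0.03" --pt "0 0 0.03" --pt "0 0 0.03" --pt "0 0 0.03" --pt "0 0 0.03" --pt "0 0 0.03" --pt "0 0 0" --pt "0 0 0" --yaw '[0,0,0,0,0,0.1,0,0]'

```text
time: 2.52
ee_pos: [0.1926, 0.5152, 0.5864]
tcp_rot: [179.8, 0.0, 165.2]
wrist_force: [0.2, 0.4, -0.5]
opening: 0.0852
grasp_force: 0.0
```

```bash
python3 - <<'E'
from h import *
o=bot.get_obs();print(o["time"],o["ee_pos"],o["tcp_rot"],np.round(o["q"],1))
camera("top");camera("side")
R=[ -np.array(camera_model("wrist")["R"]).T@camera_model("wrist")["t"]];print("wristcam",R,np.round(camera_model("wrist")["R"],2).tolist())
for n in ("tube0","pin_left","pin_right","plate"):
    T=pinpoint("top",n);S=pinpoint("side",n)
    for a in T:
        for b in S:
            ra=ray("top",a["xy"]);rb=ray("side",b["xy"]);X=tri(ra,rb)
            e=np.linalg.norm(np.cross(ra[1]/np.linalg.norm(ra[1]),X-ra[0]))
            if e<.006: print(n,np.round(X,3),round(e,4),round(a["confidence"],2),round(b["confidence"],2))
for nm,px in dict(tape=(500,418),calc=(660,445),edge1=(717,100),edge2=(725,400),shk_bl=(487,187),shk_br=(662,160),shk_fl=(508,340),shk_fr=(687,315)).items():
    z=.055 if nm[:3]=="shk" else 0
    print(nm,np.round(onz("top",(180+px[0]/2.5,150+px[1]/2.5),z),3))
for nm,px in dict(boxfront=(550,353),boxleft=(482,310),bott=(600,380)).items(): print(nm,np.round(onz("side",(200+px[0]/2.1,120+px[1]/2.1),0),3))
E
```

```text
2.5167 [0.19263017 0.515173   0.58641476] [1.79790412e+02 2.11548436e-02 1.65236744e+02] [ 69.5  15.   43.1 117.9  -0.   84.3]
wristcam [array([0.12849156, 0.53314413, 0.55288508])] [[0.26, 0.97, -0.0], [0.93, -0.25, 0.27], [0.26, -0.07, -0.96]]
tube0 [ 0.425  0.152 -0.003] 0.0022 0.65 0.88
tube0 [ 0.51   0.068 -0.005] 0.0004 0.52 0.86
tube0 [ 0.535  0.164 -0.235] 0.0011 0.46 0.84
tube0 [ 0.512  0.163 -0.025] 0.0019 0.46 0.54
tube0 [ 0.426  0.077 -0.024] 0.0003 0.44 0.84
tube0 [0.417 0.085 0.139] 0.0011 0.44 0.54
pin_left [ 0.468 -0.02   0.142] 0.0052 0.43 0.58
pin_right [ 0.486 -0.182  0.167] 0.0009 0.4 0.63
plate [ 0.469 -0.105  0.155] 0.0046 0.65 0.86
tape [ 0.284 -0.002  0.   ]
calc [ 0.249 -0.191  0.   ]
edge1 [ 0.662 -0.275  0.   ]
edge2 [ 0.301 -0.27   0.   ]
shk_bl [0.55  0.013 0.055]
shk_br [ 0.58  -0.191  0.055]
shk_fl [ 0.374 -0.008  0.055]
shk_fr [ 0.4   -0.214  0.055]
boxfront [ 0.797 -0.166  0.   ]
boxleft [ 0.805 -0.046  0.   ]
bott [ 0.798 -0.246  0.   ]
```

Call:
move_arm --jaw '[0,0,0,0,0,0,0,0,0,0]' --pt "0.013 -0.031 0" --pt "0.013 -0.031 0" --pt "0.013 -0.031 0" --pt "0.013 -0.031 0" --pt "0.013 -0.031 0" --pt "0.013 -0.031 0" --pt "0.013 -0.031 0" --pt "0.013 -0.031 0" --pt "0.013 -0.031 0" --pt "0.013 -0.031 0" --yaw '[0.04,0.04,0.04,0.04,0.04,0.04,0.04,0.04,0.04,0.04]'

```text
time: 3.85
ee_pos: [0.3226, 0.2035, 0.5848]
tcp_rot: [180.0, 0.0, -171.7]
wrist_force: [0.8, 0.3, 0.5]
opening: 0.0857
grasp_force: 0.0
```

Call:
move_arm --jaw '[0,0,0,0,0,0,0,0,0,0]' --pt "0.013 -0.031 0" --pt "0.013 -0.031 0" --pt "0.013 -0.031 0" --pt "0.013 -0.031 0" --pt "0.013 -0.031 0" --pt "0.013 -0.031 0" --pt "0.013 -0.031 0" --pt "0.013 -0.031 0" --pt "0.013 -0.031 0" --pt "0.013 -0.031 0" --yaw '[0,0,0,0,0,0,0,0,0,0]'

```text
time: 4.68
ee_pos: [0.4527, -0.1066, 0.5848]
tcp_rot: [-180.0, 0.0, -171.9]
wrist_force: [0.8, 0.5, -0.1]
opening: 0.0854
grasp_force: 0.0
```

Call:
move_arm --jaw '[0,0,0,0]' --pt "0 0 -0.02" --pt "0 0 -0.02" --pt "0 0 0" --pt "0 0 0" --yaw '[0,0,0,0]'

```text
time: 5.02
ee_pos: [0.4523, -0.1048, 0.5444]
tcp_rot: [180.0, -0.1, -171.9]
wrist_force: [0.1, 0.3, 0.6]
opening: 0.0852
grasp_force: 0.0
```

```bash
python3 - <<'E'
from h import *
o=bot.get_obs();print(o["time"],o["ee_pos"],o["tcp_rot"],np.round(o["q"],1))
save("wrist","w1.png")
for n,z in dict(plate=.16,pin_left=.16,pin_right=.16,tube_shaker=0,pocket0=.065,tower_right=.4,tube0=0).items():
    print(n,[(round(p["confidence"],2),np.round(p["xy"]).tolist(),np.round(onz("wrist",p["xy"],z),4).tolist()) for p in pinpoint("wrist",n)[:4]])
E
```

```text
5.0167 [ 0.45231057 -0.1048217   0.54438283] [ 1.79965957e+02 -9.04705344e-02 -1.71861984e+02] [-13.   -0.9  20.2 111.2  -0.  -21.2]
plate [(0.62, [316.0, 240.0], [0.4799, -0.1012, 0.16])]
pin_left [(0.51, [399.0, 246.0], [0.4742, -0.0175, 0.16])]
pin_right [(0.46, [236.0, 238.0], [0.4894, -0.1821, 0.16])]
tube_shaker []
pocket0 [(0.84, [300.0, 193.0], [0.4484, -0.1264, 0.065]), (0.66, [336.0, 195.0], [0.4447, -0.0816, 0.065])]
tower_right []
tube0 [(0.87, [485.0, 261.0], [0.5171, 0.1589, 0.0]), (0.82, [496.0, 199.0], [0.4253, 0.1498, 0.0]), (0.73, [441.0, 191.0], [0.425, 0.0681, 0.0]), (0.58, [425.0, 256.0], [0.5233, 0.0674, 0.0])]
```

View pics/w1.png

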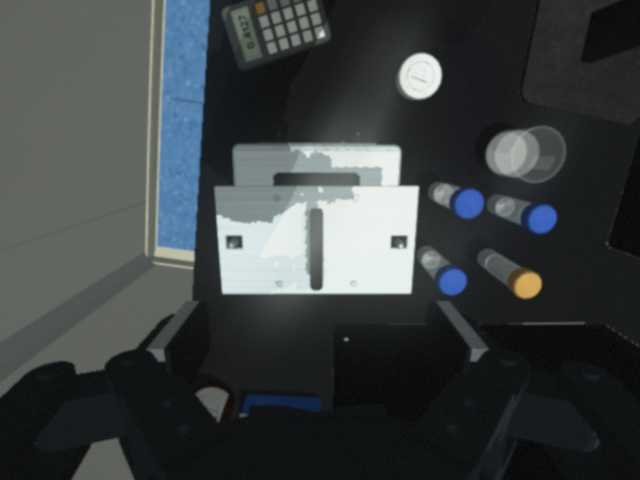

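```bash
python3 - <<'E'
from h import *
im=cv2.imread("pics/w1.png",0)
def blob(x0,x1,y0,y1,z,t=90):
    m=(im[y0:y1,x0:x1]<t).astype(np.uint8);n,l,s,c=cv2.connectedComponentsWithStats(m)
    k=1+np.argmax(s[1:,4]);p=c[k]+[x0,y0];print(s[k],np.round(p,1),np.round(onz("wrist",p,z),4));return onz("wrist",p,z)
a=blob(385,415,228,258,.167);b=blob(220,250,228,258,.167);h=blob(300,332,200,298,.2)
d=a-b;print(np.degrees(np.arctan2(-d[0],d[1])),np.linalg.norm(d),(a+b)/2)
for z in(0,.4): print(proj("wrist",(.634,-.052,z)))
# plate corners
for p in((215,187),(418,187),(220,294),(411,294)): print(np.round(onz("wrist",p,.165),4))
print("shaker corners",[np.round(onz("wrist",p,.055),4) for p in((234,146),(400,148))],"box/bench",np.round(onz("wrist",(280,393),.0),3),np.round(onz("wrist",(195,250),.0),3))
E
```

```text
[ 7  9 14 10 84] [397.5 240.2] [ 0.4664 -0.0223  0.167 ]
[ 7  9 14 10 82] [234.7 240. ] [ 0.4892 -0.1817  0.167 ]
[ 11  66  11  23 178] [316.2 278.5] [ 0.5053 -0.0978  0.2   ]
8.139883472823925 0.16102748352743707 [ 0.47783983 -0.10200304  0.167     ]
[np.float64(334.10174403684056), np.float64(313.41845834612013)]
[np.float64(367.9892475832867), np.float64(661.4837447803598)]
[ 0.4401 -0.2052  0.165 ]
[ 0.4124 -0.0128  0.165 ]
[ 0.5499 -0.1925  0.165 ]
[0.5216 0.0038 0.165 ]
shaker corners [array([ 0.4036, -0.2144,  0.055 ]), array([ 0.377, -0.013,  0.055])] box/bench [ 0.791 -0.118  0.   ] [ 0.562 -0.271  0.   ]
```

The plate's centre is about (0.480, -0.1015), yaw 8.1°, and the tool is already aligned with it. I'll descend and grip the handle, lift the plate, carry it behind the shaker, and check before lowering.

Call:
move_arm --jaw '[0,0,0,0,0,0,0,0]' --pt "0.014 0.0015 -0.03" --pt "0.014 0.0015 -0.03" --pt "0 0 -0.03" --pt "0 0 -0.03" --pt "0 0 -0.03" --pt "0 0 -0.025" --pt "0 0 -0.018" --pt "0 0 0" --yaw '[0,0,0,0,0,0,0,0]'

```text
time: 6.08
ee_pos: [0.48, -0.1016, 0.348]
tcp_rot: [179.9, -0.3, -171.8]
wrist_force: [-0.0, 0.1, 0.3]
opening: 0.0856
grasp_force: 0.0
```

Call:
move_arm --jaw '[1,1,1,1,1,1,1,1,1,1]' --pt "0 0 0" --pt "0 0 0" --pt "0 0 0" --pt "0 0 0" --pt "0 0 0" --pt "0 0 0" --pt "0 0 0" --pt "0 0 0" --pt "0 0 0" --pt "0 0 0" --yaw '[0,0,0,0,0,0,0,0,0,0]' --force 50

```text
time: 6.92
ee_pos: [0.4807, -0.1018, 0.3524]
tcp_rot: [-180.0, 0.1, -171.8]
wrist_force: [-0.3, 2.3, 6.4]
opening: 0.0111
grasp_force: 49.1
```

Call:
move_arm --jaw '[1,1,1,1,1,1,1,1,1,1]' --pt "0 0 0.005" --pt "0 0 0.005" --pt "0 0 0.005" --pt "0 0 0.005" --pt "0 0 0.01" --pt "0 0 0.01" --pt "0 0 0.01" --pt "0 0 0.01" --pt "0 0 0" --pt "0 0 0" --yaw '[0,0,0,0,0,0,0,0,0,0]'

```text
time: 7.75
ee_pos: [0.4808, -0.1019, 0.4124]
tcp_rot: [-180.0, 0.1, -171.9]
wrist_force: [-0.4, -0.6, -4.4]
opening: 0.0107
grasp_force: 48.9
```

Call:
move_arm --jaw '[1,1,1,1,1,1,1,1,1]' --pt "0.017 -0.006 0" --pt "0.025 -0.009 0" --pt "0.025 -0.009 0" --pt "0.025 -0.009 0" --pt "0.025 -0.009 0" --pt "0.025 -0.009 0" --pt "0.019 -0.006 0" --pt "0.008 -0.002 0" --pt "0 0 0" --yaw '[0,0,0,0,0,0,0,0,0]'

```text
time: 8.5
ee_pos: [0.6467, -0.1614, 0.4073]
tcp_rot: [179.8, -1.2, -171.5]
wrist_force: [-41.6, -6.1, 0.0]
opening: 0.0109
grasp_force: 190.5
```

```bash
python3 - <<'E'
from h import *
o=bot.get_obs();print(o["time"],o["ee_pos"],o["tcp_rot"],np.round(o["q"],1))
for cam in("top","side"):
    save(cam,cam+"1.png")
    for n,z in dict(plate=.22,tower_right=.4,pocket0=.065,pin_left=.16,pin_right=.16,button_left_tip=.136,button_right_tip=.136).items():
        print(cam,n,[(round(p["confidence"],2),np.round(p["xy"]).tolist(),np.round(onz(cam,p["xy"],z),4).tolist()) for p in pinpoint(cam,n)[:5]])
a=cv2.imread("pics/top1.png")[130:310,300:500];b=cv2.imread("pics/side1.png")[180:400,320:520]
c=np.hstack([cv2.resize(a,(400,360)),cv2.resize(b,(400,440))[:360]]);cv2.imwrite("pics/c1.png",c)
E
```

```text
8.5 [ 0.64666113 -0.16140689  0.40733311] [ 179.81548213   -1.24658906 -171.5440435 ] [-14.   23.2  32.2 100.2  -0.3 -22.4]
top plate [(0.79, [448.0, 186.0], [0.6255, -0.1629, 0.22]), (0.25, [329.0, 267.0], [0.42, 0.1467, 0.22])]
top tower_right [(0.86, [420.0, 165.0], [0.6349, -0.0588, 0.4])]
top pocket0 [(0.96, [405.0, 240.0], [0.5034, -0.0721, 0.065]), (0.86, [424.0, 238.0], [0.51, -0.1277, 0.065]), (0.78, [411.0, 260.0], [0.4458, -0.0875, 0.065]), (0.75, [424.0, 259.0], [0.4479, -0.125, 0.065])]
top pin_left [(0.74, [390.0, 253.0], [0.4594, -0.0163, 0.16])]
top pin_right [(0.55, [216.0, 243.0], [0.491, 0.4487, 0.16])]
top button_left_tip []
top button_right_tip []
side plate [(0.85, [443.0, 278.0], [0.6224, -0.167, 0.22]), (0.27, [381.0, 322.0], [0.4152, -0.1179, 0.22])]
side tower_right []
side pocket0 [(0.87, [380.0, 326.0], [0.4942, -0.0726, 0.065]), (0.64, [390.0, 352.0], [0.443, -0.1374, 0.065]), (0.56, [374.0, 344.0], [0.4364, -0.0906, 0.065]), (0.56, [401.0, 335.0], [0.5064, -0.1328, 0.065])]
side pin_left [(0.68, [360.0, 303.0], [0.4648, -0.0211, 0.16])]
side pin_right [(0.74, [417.0, 331.0], [0.4833, -0.1856, 0.16])]
side button_left_tip [(0.31, [343.0, 311.0], [0.4314, 0.0101, 0.136])]
side button_right_tip []
```

View pics/c1.png

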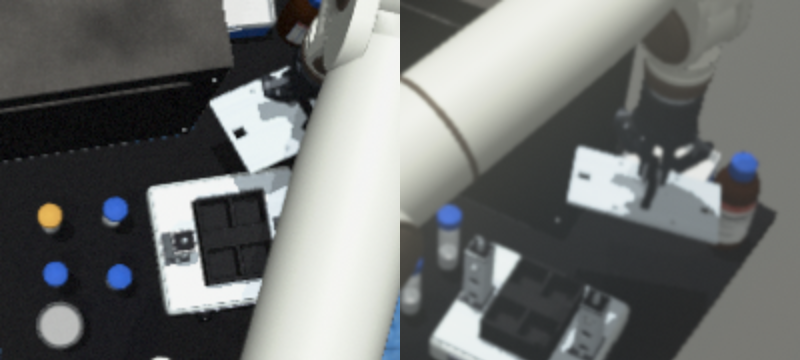

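The plate's back-left corner hit the tower on the diagonal and twisted in the grip by about 17°. I'll back off, turn it straight, and look again.

Call:
move_arm --jaw '[1,1,1,1,1,1,1,1]' --pt "-0.01 -0.002 0" --pt "-0.02 -0.004 0.01" --pt "-0.03 0 0.01" --pt "-0.03 0 0" --pt "0 0 0" --pt "0 0 0" --pt "0 0 0" --pt "0 0 0" --yaw '[0,0,0,-0.1,-0.1,-0.1,0,0]' --force 50

```text
time: 9.97
ee_pos: [0.5598, -0.1668, 0.4317]
tcp_rot: [-180.0, 0.0, 171.1]
wrist_force: [0.4, -0.3, -4.6]
opening: 0.0099
grasp_force: 85.6
```

```bash
python3 - <<'E'
from h import *
o=bot.get_obs();print(o["time"],o["ee_pos"],o["tcp_rot"],np.round(o["q"],1))
for cam in("top","side"):
    save(cam,cam+"2.png")
    for n,z in dict(plate=.23).items():
        print(cam,n,[(round(p["confidence"],2),np.round(p["xy"]).tolist(),np.round(onz(cam,p["xy"],z),4).tolist()) for p in pinpoint(cam,n)[:5]])
w=save("wrist","wr2.png")
a=cv2.imread("pics/top2.png")[130:310,300:500];b=cv2.imread("pics/side2.png")[180:360,320:520]
c=np.hstack([cv2.resize(a,(400,360)),cv2.resize(b,(400,360))]);c=np.vstack([c,cv2.resize(w[:,:,::-1],(320,240))[:, :].copy() if 0 else np.hstack([cv2.resize(w[:,:,::-1],(320,240)),np.zeros((240,480,3),np.uint8)])]);cv2.imwrite("pics/c2.png",c)
E
```

```text
9.9667 [ 0.55975628 -0.16679571  0.4317475 ] [-1.79999961e+02  3.15181992e-02  1.71133897e+02] [-16.6  10.5  19.3  98.7   0.   -7.7]
top plate [(0.65, [455.0, 213.0], [0.5536, -0.1769, 0.23])]
side plate [(0.59, [428.0, 293.0], [0.5525, -0.1644, 0.23])]
```

View pics/c2.png

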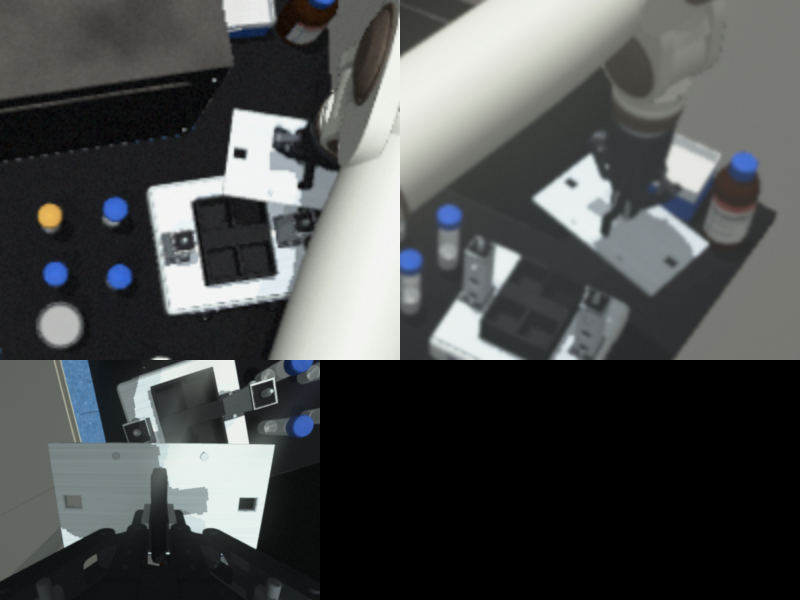

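```bash
python3 - <<'E'
from h import *
for z in(.244,):
    a=onz("wrist",(496,288),z);b=onz("wrist",(146,284),z);print(a,b,np.linalg.norm(a-b),(a+b)/2,np.degrees(np.arctan2(-(a-b)[0],(a-b)[1])))
E
```

```text
[ 0.57058497 -0.08367445  0.244     ] [ 0.54336116 -0.24398872  0.244     ] 0.162609349202154 [ 0.55697306 -0.16383159  0.244     ] -9.637758865292659
```

Call:
move_arm --jaw '[1,1,1,1,1,1]' --pt "0 0 0" --pt "0 0 0" --pt "0 0 0" --pt "0 0 0" --pt "0 0 0" --pt "0 0 0" --yaw '[0.09,0.09,0.09,0,0,0]'

```text
time: 10.72
ee_pos: [0.5597, -0.1668, 0.4315]
tcp_rot: [180.0, -0.0, -173.7]
wrist_force: [0.1, 0.4, -3.6]
opening: 0.0103
grasp_force: 85.7
```

Call:
move_arm --jaw '[1,1,1,1,1,1,1]' --pt "0.015 0 0" --pt "0.02 0 0" --pt "0.02 0 0" --pt "0.02 0 0" --pt "0.02 0 0" --pt "0 0 0" --pt "0 0 0" --yaw '[0,0,0,0,0,0,0]'

```text
time: 11.3
ee_pos: [0.6556, -0.1667, 0.4302]
tcp_rot: [180.0, -0.1, -173.6]
wrist_force: [-0.5, 0.2, -3.5]
opening: 0.0098
grasp_force: 85.6
```

Call:
move_arm --jaw '[1,1,1,1,1,1,1,1,1,1]' --pt "0 0 -0.02" --pt "0 0 -0.03" --pt "0 0 -0.03" --pt "0 0 -0.03" --pt "0 0 -0.03" --pt "0 0 -0.03" --pt "0 0 -0.025" --pt "0 0 -0.015" --pt "0 0 -0.01" --pt "0 0 0" --yaw '[0,0,0,0,0,0,0,0,0,0]'

```text
time: 12.13
ee_pos: [0.6536, -0.1668, 0.2097]
tcp_rot: [179.9, -0.2, -173.6]
wrist_force: [-0.2, 0.1, -3.6]
opening: 0.0099
grasp_force: 85.5
```

Call:
move_arm --jaw '[1,1,1,1]' --pt "0 0 -0.003" --pt "0 0 -0.002" --pt "0 0 -0.002" --pt "0 0 0" --yaw '[0,0,0,0]'

```text
time: 12.47
ee_pos: [0.6548, -0.1669, 0.2054]
tcp_rot: [-180.0, 0.1, -173.6]
wrist_force: [-0.1, -1.1, -4.0]
opening: 0.01
grasp_force: 85.6
```

Call:
move_arm --jaw '[1,1,1,0,0,0,0,0,0,0]' --pt "0 0 -0.0015" --pt "0 0 -0.001" --pt "0 0 0" --pt "0 0 0" --pt "0 0 0" --pt "0 0 0" --pt "0 0 0" --pt "0 0 0" --pt "0 0 0" --pt "0 0 0" --yaw '[0,0,0,0,0,0,0,0,0,0]'

```text
time: 13.3
ee_pos: [0.6546, -0.1669, 0.2021]
tcp_rot: [180.0, -0.0, -173.6]
wrist_force: [-0.4, -0.1, -0.3]
opening: 0.0856
grasp_force: 0.0
```

Call:
move_arm --jaw '[0,0,0,0,0,0,0,0,0,0]' --pt "0 0 0.03" --pt "0 0 0.03" --pt "0 0 0.035" --pt "0 0 0.035" --pt "0 0 0.035" --pt "0 0 0.035" --pt "-0.02 0 0.02" --pt "-0.035 0 0" --pt "-0.035 0.005 0" --pt "-0.035 0.02 0" --yaw '[0,0,0,0,0,0,0,0,0,0]'

```text
time: 14.13
ee_pos: [0.5284, -0.143, 0.4218]
tcp_rot: [-180.0, 0.0, -173.7]
wrist_force: [0.6, 1.0, 1.1]
opening: 0.0852
grasp_force: 0.0
```

Call:
move_arm --jaw '[0,0,0,0,0,0]' --pt "-0.035 0.03 0" --pt "-0.03 0.03 0" --pt "-0.01 0.025 0" --pt "0 0.025 0" --pt "0 0 0" --pt "0 0 0" --yaw '[0.03,0,0,0,0,0]'

```text
time: 14.63
ee_pos: [0.4582, -0.0344, 0.4226]
tcp_rot: [-180.0, 0.1, -171.7]
wrist_force: [0.1, -0.3, -0.6]
opening: 0.0856
grasp_force: 0.0
```

```bash
python3 - <<'E'
from h import *
o=bot.get_obs();print(o["time"],o["ee_pos"],o["tcp_rot"],np.round(o["q"],1))
save("wrist","w3.png");camera("top");camera("side")
for cam in("wrist","top","side"):
  for n,z in dict(plate=.01,pin_left=.16,pin_right=.16,pocket0=.065,button_left_tip=.136,button_right_tip=.136,tube0=0,tower_right=.4).items():
    print(cam,n,[(round(p["confidence"],2),np.round(p["xy"]).tolist(),np.round(onz(cam,p["xy"],z),4).tolist()) for p in pinpoint(cam,n)[:4]])
E
```

```text
14.6333 [ 0.45821423 -0.03439797  0.42264044] [-1.79978938e+02  6.20948858e-02 -1.71724120e+02] [ -4.3  -7.    0.3  97.2  -0.  -12.6]
wrist plate []
wrist pin_left [(0.57, [338.0, 263.0], [0.4671, -0.0205, 0.16]), (0.17, [216.0, 194.0], [0.432, -0.1045, 0.16])]
wrist pin_right [(0.9, [93.0, 260.0], [0.488, -0.1841, 0.16])]
wrist pocket0 [(0.93, [264.0, 194.0], [0.4425, -0.0865, 0.065]), (0.9, [214.0, 193.0], [0.4477, -0.1306, 0.065]), (0.85, [218.0, 268.0], [0.5179, -0.1228, 0.065]), (0.79, [270.0, 266.0], [0.5092, -0.074, 0.065])]
wrist button_left_tip [(0.63, [335.0, 223.0], [0.4448, -0.0245, 0.136])]
wrist button_right_tip [(0.53, [111.0, 224.0], [0.4687, -0.185, 0.136]), (0.42, [271.0, 262.0], [0.4805, -0.067, 0.136])]
wrist tube0 [(0.96, [488.0, 205.0], [0.4287, 0.1482, 0.0]), (0.83, [398.0, 270.0], [0.5164, 0.0656, 0.0]), (0.6, [476.0, 278.0], [0.5133, 0.1566, 0.0]), (0.56, [412.0, 188.0], [0.4236, 0.0622, 0.0])]
wrist tower_right [(0.35, [477.0, 278.0], [0.3901, -0.0492, 0.4])]
top plate [(0.87, [434.0, 194.0], [0.6489, -0.1717, 0.01])]
top pin_left [(0.4, [391.0, 254.0], [0.4
[... 619 characters left out ...]
330.0], [0.4854, -0.1815, 0.16])]
side pocket0 [(0.98, [392.0, 348.0], [0.4569, -0.1362, 0.065]), (0.98, [399.0, 333.0], [0.507, -0.1253, 0.065]), (0.87, [370.0, 343.0], [0.4346, -0.0802, 0.065]), (0.86, [380.0, 328.0], [0.4894, -0.0733, 0.065])]
side button_left_tip [(0.15, [342.0, 312.0], [0.4263, 0.0088, 0.136])]
side button_right_tip [(0.67, [415.0, 203.0], [0.8901, 0.0774, 0.136]), (0.4, [343.0, 309.0], [0.4362, 0.0128, 0.136])]
side tube0 [(0.84, [301.0, 313.0], [0.4297, 0.155, 0.0]), (0.73, [324.0, 332.0], [0.418, 0.0636, 0.0]), (0.7, [319.0, 299.0], [0.5016, 0.1485, 0.0]), (0.61, [342.0, 311.0], [0.5086, 0.0673, 0.0])]
side tower_right [(0.94, [419.0, 202.0], [0.6513, -0.0519, 0.4])]
```

View pics/w3.png

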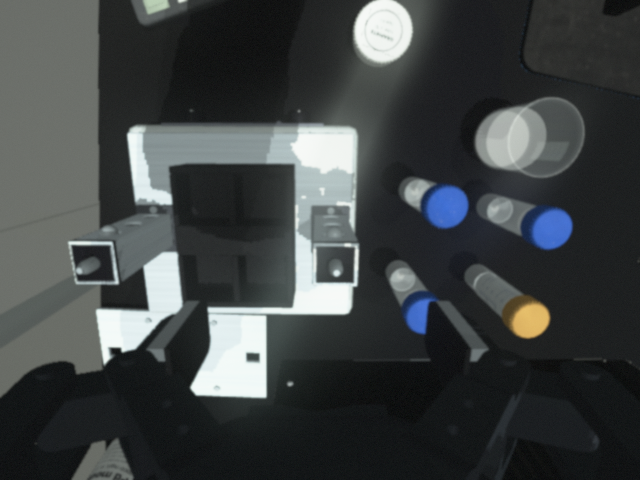

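Plate is flat behind the shaker, at about image (180,350). Four tubes show, with caps at (445,205), (547,228), (425,313) and (525,317). Next I refine tube positions from the caps.

```bash
cat > caps.py <<'E'
from h import *
def caps(im,cam,z=.111,amin=40,m=None):
    hsv=cv2.cvtColor(im,cv2.COLOR_RGB2HSV);r=[]
    for nm,lo,hi in(("blue",(105,120,90),(125,255,255)),("orange",(8,110,110),(28,255,255))):
        n,l,s,c=cv2.connectedComponentsWithStats(cv2.inRange(hsv,lo,hi))
        for k in range(1,n):
            if s[k,4]>amin: 
                X=onz(cam,c[k],z,m);
                if .3<X[0]<.6 and -.25<X[1]<.25: r.append((nm,s[k,4],s[k,2:4].tolist(),np.round(X[:2],4).tolist()))
    return r
if __name__=="__main__":
    for cam in("wrist","top","side"):
        for r in caps(camera(cam),cam): print(cam,*r)
E
python3 caps.py
```

```text
wrist blue 1550 [45, 44] [0.4244, 0.0626]
wrist blue 1445 [44, 43] [0.4293, 0.1505]
wrist blue 700 [34, 39] [0.5176, 0.0603]
wrist orange 1138 [40, 38] [0.5096, 0.1579]
top blue 129 [13, 13] [0.5168, 0.0669]
top blue 130 [13, 12] [0.4281, 0.151]
top blue 131 [13, 13] [0.4232, 0.0629]
top orange 122 [12, 12] [0.5083, 0.1577]
side blue 130 [13, 12] [0.5107, 0.0648]
side blue 115 [12, 11] [0.4226, 0.1477]
side blue 140 [14, 13] [0.4176, 0.0605]
side orange 116 [13, 12] [0.5025, 0.1554]
```

Call:
move_arm --jaw '[0.25,0.25,0.25,0.25,0.25,0.25,0.25,0.25,0.25,0.25]' --pt "0 0.01 0" --pt "0 0.01 0" --pt "0 0.01 0" --pt "0 0.01 0" --pt "0 0.01 0" --pt "0 0.01 0" --pt "0 0.01 0" --pt "0 0.01 0" --pt "0 0 0" --pt "0 0 0" --yaw '[0.12,0.12,0.12,0.12,0.12,0.12,0.12,0.12,0.12,0.12]'

```text
time: 16.97
ee_pos: [0.4585, 0.0453, 0.4222]
tcp_rot: [180.0, 0.0, -102.7]
wrist_force: [-0.4, 0.2, 1.3]
opening: 0.0643
grasp_force: 0.0
```

Call:
move_arm --jaw '[0.25,0.25,0.25,0.25,0.25]' --pt "0 0 0" --pt "0 0 0" --pt "0 0 0" --pt "0 0 0" --pt "0 0 0" --yaw '[0.12,0.12,0.124,0,0]'

```text
time: 17.38
ee_pos: [0.4585, 0.0448, 0.4222]
tcp_rot: [-180.0, 0.0, -82.5]
wrist_force: [-0.0, -0.2, -0.5]
opening: 0.0642
grasp_force: 0.0
```

```bash
python3 -c "
from h import *
o=bot.get_obs();print(o['ee_pos'],o['tcp_rot'],np.round(o['q'],1),o['opening'])"; python3 caps.py
```

```text
[0.45852964 0.04475625 0.42217646] [-1.79999884e+02  2.18908770e-05 -8.24649122e+01] [  5.6  -6.8   0.4  97.2   0.  -92. ] 0.06420799224263285
wrist blue 1433 [44, 43] [0.518, 0.0662]
wrist blue 1412 [43, 42] [0.425, 0.0622]
wrist blue 1126 [40, 37] [0.4297, 0.1502]
wrist orange 785 [31, 36] [0.506, 0.1584]
top blue 130 [13, 12] [0.4281, 0.151]
top blue 89 [10, 13] [0.4221, 0.0676]
top orange 122 [12, 12] [0.5083, 0.1577]
side blue 132 [13, 13] [0.5107, 0.0649]
side blue 128 [14, 13] [0.4223, 0.1474]
side blue 144 [14, 13] [0.4177, 0.0607]
side orange 110 [12, 12] [0.5029, 0.1562]
```

Call:
move_arm --jaw '[0.25,0.25,0.25,0.25,0.25,0.25,0.25,0.25,0.25]' --pt "0.02 0.007 0" --pt "0.02 0.007 0" --pt "0.0185 0.0077 0" --pt "0 0 -0.03" --pt "0 0 -0.035" --pt "0 0 -0.035" --pt "0 0 -0.035" --pt "0 0 -0.029" --pt "0 0 0" --yaw '[0,0,0,0,0,0,0,0,0]'

```text
time: 18.28
ee_pos: [0.5153, 0.0663, 0.2521]
tcp_rot: [179.5, 0.0, -82.4]
wrist_force: [0.1, 0.1, -1.1]
opening: 0.0641
grasp_force: 0.0
```

Call:
move_arm --jaw '[1,1,1,1,1,1,1]' --pt "0 0 0" --pt "0 0 0" --pt "0 0 0" --pt "0 0 0" --pt "0 0 0" --pt "0 0 0" --pt "0 0 0" --yaw '[0,0,0,0,0,0,0]' --force 30

```text
time: 18.87
ee_pos: [0.5176, 0.0665, 0.2608]
tcp_rot: [-179.8, -0.0, -82.3]
wrist_force: [-1.1, 0.3, 6.9]
opening: 0.0332
grasp_force: 30.2
```

Call:
move_arm --jaw '[1,1,1,1,1,1,1,1,1,1]' --pt "0 0 0.02" --pt "0 0 0.03" --pt "0 0 0.035" --pt "0 0 0.035" --pt "0 0 0.035" --pt "0 0 0.035" --pt "0 -0.02 0" --pt "0 -0.035 0" --pt "0 -0.035 0" --pt "0 -0.035 0" --yaw '[0,0,0,0,0,0,0,0,0,0]'

```text
time: 19.7
ee_pos: [0.5167, -0.0596, 0.4497]
tcp_rot: [-179.9, -0.0, -82.2]
wrist_force: [0.8, -0.5, -0.0]
opening: 0.0326
grasp_force: 30.1
```

Call:
move_arm --jaw '[1,1,1,1,1]' --pt "0 -0.035 0" --pt "-0.0006 -0.0274 0" --pt "0 0 0" --pt "0 0 0" --pt "0 0 0" --yaw '[0,0,0,0,0]'

```text
time: 20.12
ee_pos: [0.5163, -0.1208, 0.449]
tcp_rot: [-179.9, -0.0, -82.3]
wrist_force: [0.5, 0.5, -0.1]
opening: 0.0327
grasp_force: 30.1
```

```bash
python3 - <<'E'
from h import *
o=bot.get_obs();print(o['ee_pos'],o['tcp_rot'],o['opening'],o['wrist_force'])
w=save("wrist","w4.png");s=save("side","s4.png")[220:380,280:480]
for n in("pin_left","pin_right","pocket0"):
    z=.065 if n=="pocket0" else .16
    print(n,[(round(p["confidence"],2),np.round(p["xy"]).tolist(),np.round(onz("wrist",p["xy"],z),4).tolist()) for p in pinpoint("wrist",n)[:4]])
c=np.hstack([cv2.resize(w,(400,300)),cv2.resize(s,(375,300))]);cv2.imwrite("pics/c4.png",c[:,:,::-1])
E
```

```text
[ 0.51632864 -0.12080571  0.44898878] [-1.79935169e+02 -7.93004545e-03 -8.22786945e+01] 0.03267876943712675 [ 0.5009724   0.53604629 -0.08788096]
pin_left [(0.81, [362.0, 368.0], [0.4664, -0.0173, 0.16])]
pin_right [(0.58, [367.0, 156.0], [0.4919, -0.1832, 0.16])]
pocket0 [(0.89, [389.0, 215.0], [0.4476, -0.13, 0.065]), (0.83, [322.0, 214.0], [0.5133, -0.1215, 0.065]), (0.62, [382.0, 261.0], [0.4453, -0.0822, 0.065])]
```

View pics/c4.png

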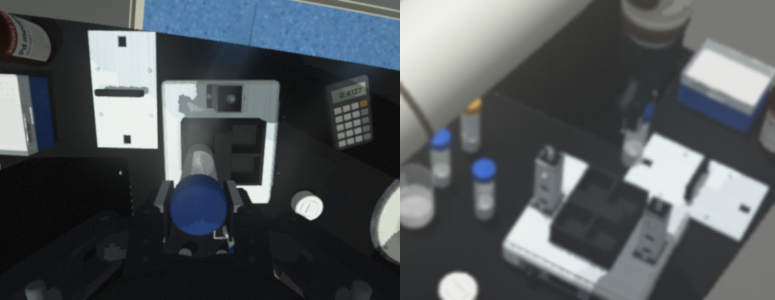

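Call:
move_arm --jaw '[1,1,1,1,1,1,1,1]' --pt "0 0 -0.025" --pt "0 0 -0.03" --pt "0 0 -0.025" --pt "0 0 -0.02" --pt "0 0 -0.013" --pt "0 0 -0.008" --pt "0 0 -0.002" --pt "0 0 0" --yaw '[0,0,0,0,0,0,0,0]'

```text
time: 21.03
ee_pos: [0.5164, -0.1205, 0.3256]
tcp_rot: [-180.0, -0.0, -82.2]
wrist_force: [-1.6, -0.4, 0.0]
opening: 0.033
grasp_force: 30.4
```

Call:
move_arm --jaw '[0.45,0.45,0.45,0.45,0.45,0.45]' --pt "0 0 0" --pt "0 0 0" --pt "0 0 0" --pt "0 0 0" --pt "0 0 0" --pt "0 0 0" --yaw '[0,0,0,0,0,0]'

```text
time: 21.53
ee_pos: [0.5165, -0.121, 0.3252]
tcp_rot: [-180.0, -0.0, -82.2]
wrist_force: [-0.4, 0.1, -0.1]
opening: 0.0467
grasp_force: 0.0
```

Call:
move_arm --jaw '[0.45,0.45,0.45,0.45,0.45,0.45,0.25,0.25,0.25,0.25]' --pt "0 0 0.02" --pt "0 0 0.03" --pt "0 0 0.03" --pt "0 0 0.03" --pt "0 0.02 0.013" --pt "0 0.03 0" --pt "0 0.035 0" --pt "0 0.04 0" --pt "0 0.04 0" --pt "0 0.035 0" --yaw '[0,0,0,0,0,0,0,0,0,0]'

```text
time: 22.37
ee_pos: [0.516, 0.0811, 0.4483]
tcp_rot: [-180.0, 0.0, -82.2]
wrist_force: [0.9, 0.1, 0.6]
opening: 0.0642
grasp_force: 0.0
```

```bash
python3 caps.py; python3 -c "
from h import *
o=bot.get_obs();print(o['ee_pos'],o['tcp_rot'])
for cam in('top','side'):
  for r in caps(camera(cam),cam,.176): print(cam,r)" 2>/dev/null || python3 -c "
from caps import *
o=bot.get_obs();print(o['ee_pos'],o['tcp_rot'])
for cam in('wrist','top','side'):
  for r in caps(camera(cam),cam,.176): print(cam,r)"
```

```text
wrist blue 1408 [44, 42] [0.4257, 0.0667]
wrist blue 518 [29, 38] [0.4396, 0.1518]
wrist orange 1196 [39, 40] [0.5096, 0.1607]
top blue 129 [14, 13] [0.5235, -0.1314]
top blue 130 [13, 12] [0.4281, 0.151]
top orange 122 [12, 12] [0.5083, 0.1577]
side blue 130 [14, 13] [0.4225, 0.1474]
side blue 138 [14, 13] [0.5518, -0.0998]
side blue 142 [14, 13] [0.4176, 0.0609]
side orange 114 [12, 12] [0.5029, 0.1558]
[0.5162734  0.08122224 0.44804395] [ 1.79988126e+02  4.84159076e-03 -8.20171133e+01]
[0.5162734  0.08122224 0.44804395] [ 1.79988126e+02  4.84159076e-03 -8.20171133e+01]
wrist ('blue', np.int32(1402), [43, 41], [0.4471, 0.0508])
wrist ('blue', np.int32(520), [28, 38], [0.4584, 0.1179])
wrist ('orange', np.int32(1188), [39, 40], [0.5137, 0.1245])
top ('blue', np.int32(126), [12, 13], [0.5153, -0.1183])
top ('blue', np.int32(130), [13, 12], [0.4244, 0.1507])
top ('orange', np.int32(122), [12, 12], [0.5009, 0.1571])
side ('blue', np.int32(129), [14, 13], [0.3859, 0.1139])
side ('blue', np.int32(139), [14, 13], [0.5086, -0.121])
side ('blue', np.int32(144), [14, 13], [0.3814, 0.0316])
side ('orange', np.int32(115), [13, 12], [0.4624, 0.1219])
```

Call:
move_arm --jaw '[0.25,0.25,0.25,0.25,0.25,0.25,0.25,0.25,0.25,0.25]' --pt "-0.003 0.03 0" --pt "-0.004 0.03 0" --pt "0 0.0175 0" --pt "0 0 -0.03" --pt "0 0 -0.035" --pt "0 0 -0.035" --pt "0 0 -0.035" --pt "0 0 -0.03" --pt "0 0 -0.025" --pt "0 0 0" --yaw '[0,0,0,0,0,0,0,0,0,0]'

```text
time: 23.5
ee_pos: [0.5083, 0.1547, 0.2529]
tcp_rot: [179.6, -0.1, -82.4]
wrist_force: [-0.2, 0.2, -0.3]
opening: 0.0639
grasp_force: 0.0
```

Call:
move_arm --jaw '[1,1,1,1,1,1,1]' --pt "0 0 0" --pt "0 0 0" --pt "0 0 0" --pt "0 0 0" --pt "0 0 0" --pt "0 0 0" --pt "0 0 0" --yaw '[0,0,0,0,0,0,0]'

```text
time: 24.08
ee_pos: [0.5099, 0.1567, 0.2606]
tcp_rot: [-179.8, 0.0, -82.2]
wrist_force: [-1.3, 0.6, 6.2]
opening: 0.0332
grasp_force: 30.0
```

Call:
move_arm --jaw '[1,1,1,1,1,1,1,1,1,1]' --pt "0 0 0.02" --pt "0 0 0.03" --pt "0 0 0.035" --pt "0 0 0.035" --pt "0 0 0.035" --pt "0 0 0.035" --pt "0 -0.025 0" --pt "0 -0.035 0" --pt "0 -0.035 0" --pt "0 -0.035 0" --yaw '[0,0,0,0,0,0,0,0,0,0]'

```text
time: 24.92
ee_pos: [0.5091, 0.0255, 0.4495]
tcp_rot: [-179.9, -0.0, -82.2]
wrist_force: [0.2, 0.3, -0.9]
opening: 0.0331
grasp_force: 30.2
```

Call:
move_arm --jaw '[1,1,1,1,1,1]' --pt "0 -0.035 0" --pt "0 -0.035 0" --pt "0 -0.025 0" --pt "0 -0.0085 0" --pt "0 0 0" --pt "0 0 0" --yaw '[0,0,0,0,0,0]'

```text
time: 25.42
ee_pos: [0.5094, -0.0767, 0.4487]
tcp_rot: [-180.0, 0.0, -82.3]
wrist_force: [0.6, 0.1, -0.9]
opening: 0.0333
grasp_force: 30.2
```

Call:
move_arm --jaw '[1,1,1,1,1,1,1,1]' --pt "0 0.001 -0.025" --pt "0 0 -0.03" --pt "0 0 -0.025" --pt "0 0 -0.02" --pt "0 0 -0.013" --pt "0 0 -0.008" --pt "0 0 -0.002" --pt "0 0 0" --yaw '[0,0,0,0,0,0,0,0]'

```text
time: 26.08
ee_pos: [0.5095, -0.0748, 0.3257]
tcp_rot: [-180.0, 0.0, -82.2]
wrist_force: [-0.3, 0.3, -1.3]
opening: 0.0329
grasp_force: 30.5
```

Call:
move_arm --jaw '[0.45,0.45,0.45,0.45,0.45,0.45]' --pt "0 0 0" --pt "0 0 0" --pt "0 0 0" --pt "0 0 0" --pt "0 0 0" --pt "0 0 0" --yaw '[0,0,0,0,0,0]'

```text
time: 26.58
ee_pos: [0.5095, -0.076, 0.3253]
tcp_rot: [-180.0, -0.0, -82.2]
wrist_force: [-0.3, -1.1, -0.6]
opening: 0.0471
grasp_force: 0.0
```

Call:
move_arm --jaw '[0.45,0.45,0.45,0.45,0.45,0.25,0.25,0.25,0.25,0.25]' --pt "0 0 0.02" --pt "0 0 0.03" --pt "0 0 0.03" --pt "0 0 0.03" --pt "0 0 0.013" --pt "-0.02 0.035 0" --pt "-0.022 0.035 0" --pt "-0.022 0.035 0" --pt "-0.0205 0.034 0" --pt "0 0 0" --yaw '[0,0,0,0,0,0,0,0,0,0]'

```text
time: 27.42
ee_pos: [0.422, 0.0667, 0.4491]
tcp_rot: [-180.0, 0.1, -82.0]
wrist_force: [-0.7, 0.3, -0.4]
opening: 0.0635
grasp_force: 0.0
```

```bash
python3 -c "
from caps import *
o=bot.get_obs();print(o['ee_pos'],o['tcp_rot'])
for cam in('wrist','top','side'):
  im=camera(cam)
  for z in(.111,.176):
    for r in caps(im,cam,z): 
      if (r[3][1]<0)==(z>.12): print(cam,r)"
```

```text
[0.4220408  0.06672313 0.4491115 ] [-1.79952479e+02  8.55595776e-02 -8.20083450e+01]
wrist ('blue', np.int32(1270), [40, 41], [0.4264, 0.0606])
wrist ('blue', np.int32(1063), [37, 36], [0.4311, 0.1478])
wrist ('orange', np.int32(1314), [57, 32], [0.5084, -0.0677])
top ('blue', np.int32(130), [13, 12], [0.4281, 0.151])
top ('blue', np.int32(124), [12, 13], [0.5155, -0.1185])
side ('blue', np.int32(134), [14, 13], [0.4221, 0.1475])
side ('blue', np.int32(144), [14, 13], [0.4177, 0.0606])
side ('blue', np.int32(131), [14, 13], [0.5089, -0.1214])
side ('orange', np.int32(128), [13, 12], [0.5026, -0.0747])
```

Call:
move_arm --jaw '[0.25,0.25,0.25,0.25,0.25,0.25,0.25,0.25]' --pt "0 -0.001 -0.02" --pt "0 0 -0.035" --pt "0 0 -0.035" --pt "0 0 -0.035" --pt "0 0 -0.035" --pt "0 0 -0.03" --pt "0 0 0" --pt "0 0 0" --yaw '[0,0,0,0,0,0,0,0]'

```text
time: 28.23
ee_pos: [0.4249, 0.061, 0.2576]
tcp_rot: [179.8, -0.0, -82.3]
wrist_force: [0.5, -0.0, 1.1]
opening: 0.0642
grasp_force: 0.0
```

Call:
move_arm --jaw '[1,1,1,1,1,1,1]' --pt "0 0 0" --pt "0 0 0" --pt "0 0 0" --pt "0 0 0" --pt "0 0 0" --pt "0 0 0" --pt "0 0 0" --yaw '[0,0,0,0,0,0,0]'

```text
time: 28.82
ee_pos: [0.4255, 0.0621, 0.2605]
tcp_rot: [-179.8, -0.0, -82.2]
wrist_force: [-0.7, -1.3, 7.0]
opening: 0.0332
grasp_force: 29.1
```

Call:
move_arm --jaw '[1,1,1,1,1,1,1,1,1,1]' --pt "0 0 0.02" --pt "0 0 0.03" --pt "0 0 0.035" --pt "0 0 0.035" --pt "0 0 0.035" --pt "0 0 0.035" --pt "0.004 -0.03 0" --pt "0.004 -0.03 0" --pt "0.004 -0.035 0" --pt "0.004 -0.035 0" --yaw '[0,0,0,0,0,0,0,0,0,0]'

```text
time: 29.65
ee_pos: [0.4408, -0.0691, 0.4497]
tcp_rot: [-179.9, -0.0, -82.2]
wrist_force: [1.3, -0.1, 0.2]
opening: 0.0328
grasp_force: 30.1
```

Call:
move_arm --jaw '[1,1,1,1,1,1]' --pt "0.004 -0.035 0" --pt "0.004 -0.022 0" --pt "0 -0.006 0" --pt "0 0 0" --pt "0 0 0" --pt "0 0 0" --yaw '[0,0,0,0,0,0]'

```text
time: 30.15
ee_pos: [0.4488, -0.1301, 0.4487]
tcp_rot: [-180.0, -0.0, -82.2]
wrist_force: [0.4, -0.5, -1.3]
opening: 0.0329
grasp_force: 30.1
```

Call:
move_arm --jaw '[1,1,1,1,1,1,1,1]' --pt "0 0 -0.025" --pt "0 0 -0.03" --pt "0 0 -0.025" --pt "0 0 -0.02" --pt "0 0 -0.013" --pt "0 0 -0.008" --pt "0 0 -0.002" --pt "0 0 0" --yaw '[0,0,0,0,0,0,0,0]'

```text
time: 30.82
ee_pos: [0.4489, -0.13, 0.3256]
tcp_rot: [-180.0, -0.0, -82.2]
wrist_force: [-0.1, -0.2, 0.8]
opening: 0.0332
grasp_force: 30.5
```

Call:
move_arm --jaw '[0.45,0.45,0.45,0.45,0.45,0.45]' --pt "0 0 0" --pt "0 0 0" --pt "0 0 0" --pt "0 0 0" --pt "0 0 0" --pt "0 0 0" --yaw '[0,0,0,0,0,0]'

```text
time: 31.32
ee_pos: [0.4489, -0.131, 0.3253]
tcp_rot: [-180.0, -0.0, -82.2]
wrist_force: [1.1, -0.5, 0.5]
opening: 0.0469
grasp_force: 0.0
```

Call:
move_arm --jaw '[0.45,0.45,0.45,0.45,0.45,0.25,0.25,0.25,0.25,0.25]' --pt "0 0 0.02" --pt "0 0 0.03" --pt "0 0 0.03" --pt "0 0 0.03" --pt "0 0 0.013" --pt "-0.003 0.035 0" --pt "-0.003 0.04 0" --pt "-0.003 0.04 0" --pt "-0.003 0.04 0" --pt "-0.003 0.04 0" --yaw '[0,0,0,0,0,0,0,0,0,0]'

```text
time: 32.15
ee_pos: [0.4333, 0.0656, 0.4484]
tcp_rot: [-180.0, 0.0, -82.3]
wrist_force: [0.8, 0.1, 0.0]
opening: 0.0638
grasp_force: 0.0
```

Call:
move_arm --jaw '[0.25,0.25,0.25,0.25,0.25]' --pt "-0.003 0.04 0" --pt "-0.002 0.03 0" --pt "0 0.0155 0" --pt "0 0 0" --pt "0 0 0" --yaw '[0,0,0,0,0]'

```text
time: 32.57
ee_pos: [0.4288, 0.1501, 0.4481]
tcp_rot: [180.0, -0.0, -82.1]
wrist_force: [0.1, -0.3, -0.1]
opening: 0.0642
grasp_force: 0.0
```

```bash
python3 -c "
from caps import *
o=bot.get_obs();print(o['ee_pos'],o['tcp_rot'])
for cam in('wrist','top','side'):
  im=camera(cam)
  for z in(.111,.176):
    for r in caps(im,cam,z): 
      if (r[3][1]<0)==(z>.12): print(cam,r)"
```

```text
[0.42883754 0.15009389 0.44805582] [ 1.79976784e+02 -1.45580758e-02 -8.21282466e+01]
wrist ('blue', np.int32(1306), [41, 41], [0.4301, 0.1495])
top ('blue', np.int32(125), [12, 13], [0.5154, -0.1184])
top ('blue', np.int32(135), [13, 13], [0.4457, -0.1278])
top ('orange', np.int32(132), [12, 13], [0.5072, -0.0728])
side ('blue', np.int32(137), [14, 13], [0.4223, 0.1474])
side ('blue', np.int32(135), [13, 13], [0.5088, -0.1208])
side ('blue', np.int32(141), [13, 14], [0.439, -0.1312])
side ('orange', np.int32(135), [14, 12], [0.5023, -0.0748])
```

Call:
move_arm --jaw '[0.25,0.25,0.25,0.25,0.25,0.25,0.25,0.25]' --pt "0 0 -0.02" --pt "0 0 -0.035" --pt "0 0 -0.035" --pt "0 0 -0.035" --pt "0 0 -0.035" --pt "0 0 -0.03" --pt "0 0 0" --pt "0 0 0" --yaw '[0,0,0,0,0,0,0,0]'

```text
time: 33.38
ee_pos: [0.4287, 0.1485, 0.2579]
tcp_rot: [179.9, -0.0, -82.3]
wrist_force: [0.5, -0.1, -0.3]
opening: 0.0638
grasp_force: 0.0
```

Call:
move_arm --jaw '[1,1,1,1,1,1,1]' --pt "0 0 0" --pt "0 0 0" --pt "0 0 0" --pt "0 0 0" --pt "0 0 0" --pt "0 0 0" --pt "0 0 0" --yaw '[0,0,0,0,0,0,0]'

```text
time: 33.97
ee_pos: [0.4295, 0.1497, 0.2606]
tcp_rot: [-179.8, 0.0, -82.2]
wrist_force: [-2.0, -2.0, 7.8]
opening: 0.0329
grasp_force: 29.1
```

Call:
move_arm --jaw '[1,1,1,1,1,1,1,1,1,1]' --pt "0 0 0.02" --pt "0 0 0.03" --pt "0 0 0.035" --pt "0 0 0.035" --pt "0 0 0.035" --pt "0 0 0.035" --pt "0.002 -0.03 0" --pt "0.002 -0.035 0" --pt "0.002 -0.035 0" --pt "0.002 -0.035 0" --yaw '[0,0,0,0,0,0,0,0,0,0]'

```text
time: 34.8
ee_pos: [0.4366, 0.0134, 0.4497]
tcp_rot: [-179.9, -0.0, -82.2]
wrist_force: [1.7, -0.1, -1.2]
opening: 0.0331
grasp_force: 30.2
```

Call:
move_arm --jaw '[1,1,1,1,1,1]' --pt "0.002 -0.035 0" --pt "0.002 -0.035 0" --pt "0.002 -0.022 0" --pt "0 -0.007 0" --pt "0 0 0" --pt "0 0 0" --yaw '[0,0,0,0,0,0]'

```text
time: 35.3
ee_pos: [0.4428, -0.0842, 0.4488]
tcp_rot: [-180.0, 0.0, -82.3]
wrist_force: [0.6, 0.2, 0.0]
opening: 0.0332
grasp_force: 30.2
```

Call:
move_arm --jaw '[1,1,1,1,1,1,1,1]' --pt "0 0 -0.025" --pt "0 0 -0.03" --pt "0 0 -0.025" --pt "0 0 -0.02" --pt "0 0 -0.013" --pt "0 0 -0.008" --pt "0 0 -0.002" --pt "0 0 0" --yaw '[0,0,0,0,0,0,0,0]'

```text
time: 35.97
ee_pos: [0.4429, -0.0834, 0.3257]
tcp_rot: [-180.0, -0.0, -82.2]
wrist_force: [-0.6, -0.4, -0.2]
opening: 0.0325
grasp_force: 30.5
```

Call:
move_arm --jaw '[0.45,0.45,0.45,0.45,0.45,0.45]' --pt "0 0 0" --pt "0 0 0" --pt "0 0 0" --pt "0 0 0" --pt "0 0 0" --pt "0 0 0" --yaw '[0,0,0,0,0,0]'

```text
time: 36.47
ee_pos: [0.4429, -0.0845, 0.3253]
tcp_rot: [-180.0, -0.0, -82.2]
wrist_force: [0.1, 0.4, 0.8]
opening: 0.0472
grasp_force: 0.0
```

Call:
move_arm --jaw '[0.45,0.45,0.45,0.45,0.45,0.35,0.35,0.35,0.35,0.35]' --pt "0 0 0.02" --pt "0 0 0.03" --pt "0 0 0.03" --pt "0 0 0.02" --pt "0.012 0.03 0.01" --pt "0.013 0.033 0" --pt "0 0 0" --pt "0 0 0" --pt "0 0 0" --pt "0 0 0" --yaw '[0,0,0,0,0,0,0,0,0,0]'

```text
time: 37.3
ee_pos: [0.4677, -0.022, 0.435]
tcp_rot: [180.0, -0.0, -82.3]
wrist_force: [0.5, -0.5, 0.1]
opening: 0.0558
grasp_force: 0.0
```

```bash
python3 - <<'E'
from caps import *
o=bot.get_obs();print(o['ee_pos'],o['tcp_rot'],np.round(o['q'],1))
w=save("wrist","w5.png");t=save("top","t5.png");s=save("side","s5.png")
for cam,im in(("wrist",w),("top",t),("side",s)):
    for r in caps(im,cam,.176): print(cam,r)
    for n,z in dict(pin_left=.16,pin_right=.16,button_left_tip=.136,button_right_tip=.136,plate=.01).items():
        print(cam,n,[(round(p["confidence"],2),np.round(p["xy"]).tolist(),np.round(onz(cam,p["xy"],z),4).tolist()) for p in pinpoint(cam,n)[:3]])
E
```

```text
[ 0.46769358 -0.02203223  0.43500352] [ 1.79973029e+02 -6.37578807e-03 -8.22778010e+01] [  -2.7   -5.4    3.2   98.6   -0.  -100.4]
wrist ('blue', np.int32(2732), [58, 63], [0.5164, -0.1203])
wrist ('blue', np.int32(1095), [53, 40], [0.4442, -0.1232])
wrist ('blue', np.int32(1413), [44, 52], [0.4382, -0.0856])
wrist ('orange', np.int32(136), [13, 13], [0.3358, -0.1574])
wrist ('orange', np.int32(2262), [52, 55], [0.5082, -0.0744])
wrist pin_left [(0.69, [322.0, 244.0], [0.4653, -0.0223, 0.16])]
wrist pin_right [(0.62, [280.0, 153.0], [0.5014, -0.0795, 0.16])]
wrist button_left_tip [(0.61, [344.0, 236.0], [0.4485, -0.0241, 0.136])]
wrist button_right_tip []
wrist plate [(0.83, [152.0, 38.0], [0.6536, -0.1675, 0.01])]
top pin_left [(0.66, [389.0, 252.0], [0.4621, -0.0127, 0.16])]
top pin_right [(0.39, [208.0, 210.0], [0.5805, 0.472, 0.16])]
top button_left_tip []
top button_right_tip []
top plate [(0.55, [430.0, 197.0], [0.6386, -0.1589, 0.01])]
side ('blue', np.int32(131), [13, 13], [0.5089, -0.1212])
side ('blue', np.int32(107), [11, 12], [0.4329, -0.0871])
side ('blue', np.int32(117), [12, 12], [0.4373, -0.1321])
side ('orange', np.int32(126), [13, 12], [0.5027, -0.0751])
side pin_left [(0.79, [362.0, 307.0], [0.4576, -0.0311, 0.16])]
side pin_right [(0.55, [418.0, 332.0], [0.481, -0.1876, 0.16]), (0.43, [361.0, 305.0], [0.4616, -0.0253, 0.16])]
side button_left_tip []
side button_right_tip [(0.72, [418.0, 328.0], [0.5064, -0.175, 0.136]), (0.62, [384.0, 327.0], [0.4546, -0.1043, 0.136])]
side plate [(0.9, [436.0, 319.0], [0.646, -0.1632, 0.01])]
```

View pics/w5.png

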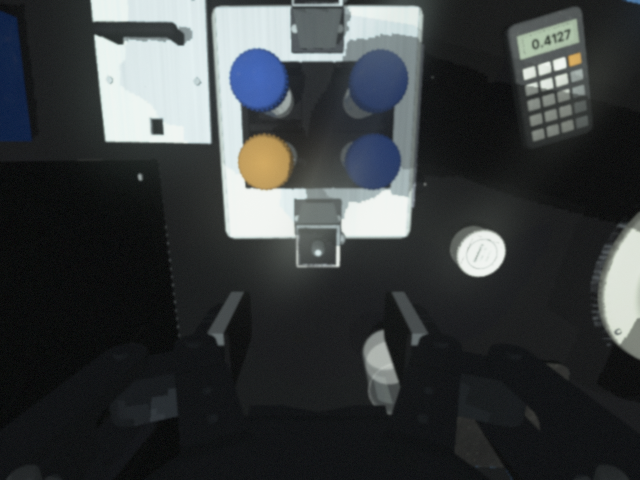

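All four tubes stand in pockets (caps at (258,80), (378,80), (265,160), (372,160)), and the left riser top is at (318,247) directly under the tool. I'll descend on the left riser and pinch it front to back.

Call:
move_arm --jaw '[0.35,0.35,0.35,0.35,0.35,0.35,0.35,0.35]' --pt "0 0.0005 -0.025" --pt "0 0 -0.03" --pt "0 0 -0.03" --pt "0 0 -0.025" --pt "0 0 -0.02" --pt "0 0 -0.014" --pt "0 0 0" --pt "0 0 0" --yaw '[0,0,0,0,0,0,0,0]'

```text
time: 38.87
ee_pos: [0.4677, -0.0209, 0.2911]
tcp_rot: [179.9, 0.0, -82.2]
wrist_force: [-0.5, 0.3, 0.4]
opening: 0.0556
grasp_force: 0.0
```

Call:
move_arm --jaw '[0.6,0.7,0.8,1,1,1,1,1,1,1]' --pt "0 0 0" --pt "0 0 0" --pt "0 0 0" --pt "0 0 0" --pt "0 0 0" --pt "0 0 0" --pt "0 0 0" --pt "0 0 0" --pt "0 0 0" --pt "0 0 0" --yaw '[0,0,0,0,0,0,0,0,0,0]' --force 60

```text
time: 39.7
ee_pos: [0.4674, -0.0211, 0.2927]
tcp_rot: [180.0, -0.0, -82.2]
wrist_force: [-10.2, -0.2, 7.5]
opening: 0.0291
grasp_force: 59.5
```

Call:
move_arm --jaw '[1,1,1,1,1,1,1]' --pt "-0.0005 0 0.002" --pt "0 0 0.002" --pt "0 0 0.002" --pt "0 0 0.002" --pt "0 0 0.002" --pt "0 0 0" --pt "0 0 0" --yaw '[0,0,0,0,0,0,0]'

```text
time: 40.28
ee_pos: [0.4673, -0.021, 0.302]
tcp_rot: [180.0, -0.0, -82.2]
wrist_force: [-6.9, -2.4, -2.0]
opening: 0.0294
grasp_force: 62.4
```

Call:
move_arm --jaw '[1,1,1,1,1,1,1,1,1,1]' --pt "0 0 0.003" --pt "0 0 0.003" --pt "0 0 0.003" --pt "0 0 0.003" --pt "0 0 0.003" --pt "0 0 0.003" --pt "0 0 0.001" --pt "0 0 0.001" --pt "0 0 0.001" --pt "0 0 0" --yaw '[0,0,0,0,0,0,0,0,0,0]'

```text
time: 41.12
ee_pos: [0.4673, -0.021, 0.3235]
tcp_rot: [-180.0, -0.0, -82.2]
wrist_force: [-6.4, -2.8, 3.7]
opening: 0.0295
grasp_force: 63.0
```

```bash
python3 - <<'E'
from h import *
o=bot.get_obs();print(o['ee_pos'],o['wrist_force'])
s=save("side","s6.png")[280:360,310:440];w=save("wrist","w6.png")
cv2.imwrite("pics/c6.png",np.hstack([cv2.resize(s,(480,300)),cv2.resize(w[:240,160:480],(320,300))])[:,:,::-1])
E
```

```text
[ 0.46725619 -0.02100601  0.32352669] [-6.36972805 -2.82151674  3.74811436]
```

View pics/c6.png

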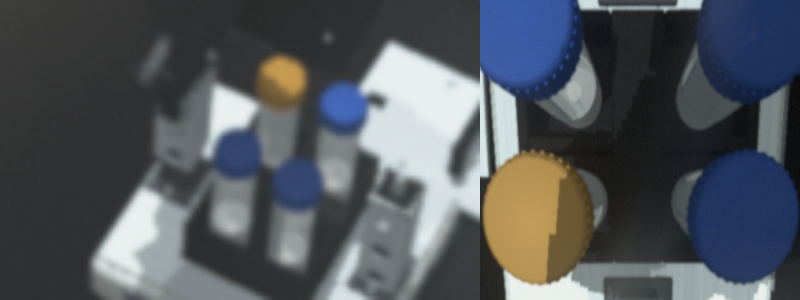

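Call:
move_arm --jaw '[1,1,1,1]' --pt "0 0 0.0005" --pt "0 0 0.0005" --pt "0 0 0.0005" --pt "0 0 0" --yaw '[0,0,0,0]'

```text
time: 41.55
ee_pos: [0.4672, -0.021, 0.3247]
tcp_rot: [-180.0, -0.0, -82.2]
wrist_force: [-5.3, -4.2, -2.2]
opening: 0.0298
grasp_force: 62.2
```

Call:
move_arm --jaw '[1,1,1,1]' --pt "0 0 0.0005" --pt "0 0 0.0005" --pt "0 0 0.0005" --pt "0 0 0" --yaw '[0,0,0,0]'

```text
time: 41.88
ee_pos: [0.4673, -0.021, 0.3261]
tcp_rot: [-180.0, -0.0, -82.2]
wrist_force: [-6.0, -2.8, -4.0]
opening: 0.0293
grasp_force: 62.2
```

Call:
move_arm --jaw '[1,1,1,1]' --pt "0 0 0.0005" --pt "0 0 0.0005" --pt "0 0 0.0005" --pt "0 0 0" --yaw '[0,0,0,0]'

```text
time: 42.22
ee_pos: [0.4673, -0.021, 0.3274]
tcp_rot: [-180.0, -0.0, -82.2]
wrist_force: [-4.9, -3.3, -4.6]
opening: 0.0294
grasp_force: 62.1
```

Call:
move_arm --jaw '[1,1,1]' --pt "0 0 0.0005" --pt "0 0 0.0005" --pt "0 0 0" --yaw '[0,0,0]'

```text
time: 42.47
ee_pos: [0.4674, -0.021, 0.3278]
tcp_rot: [180.0, -0.0, -82.2]
wrist_force: [-3.7, -3.3, -8.6]
opening: 0.0297
grasp_force: 61.8
```

```bash
python3 - <<'E'
from h import *
o=bot.get_obs();print(o['ee_pos'],o['wrist_force'],o["q"][:2])
s=save("side","s7.png")
for i in range(2):
    print([(round(p["confidence"],2),np.round(p["xy"],1).tolist()) for p in pinpoint("side","pin_left")[:2]],[(round(p["confidence"],2),np.round(p["xy"],1).tolist()) for p in pinpoint("side","button_left_tip")[:2]])
print(proj("side",(.4682,-.0211,.16)),proj("side",(.4682,-.0211,.193)), "tubebottom?")
a=cv2.imread("pics/s5.png")[285:345,330:400];b=s[285:345,330:400,::-1]
cv2.imwrite("pics/c7.png",np.hstack([cv2.resize(a,(400,343),interpolation=2),cv2.resize(b,(400,343),interpolation=2)]))
E
```

```text
[ 0.46736138 -0.02103309  0.3277681 ] [-3.712472   -3.34086317 -8.56924161] [-2.57256705 -7.1223247 ]
[(0.71, [360.6, 298.3]), (0.42, [286.8, 332.6])] []
[(0.71, [360.6, 298.3]), (0.42, [286.8, 332.6])] []
[np.float64(360.8831116608762), np.float64(302.3617552687936)] [np.float64(361.422080235766), np.float64(294.7044805992319)] tubebottom?
```

View pics/c7.png

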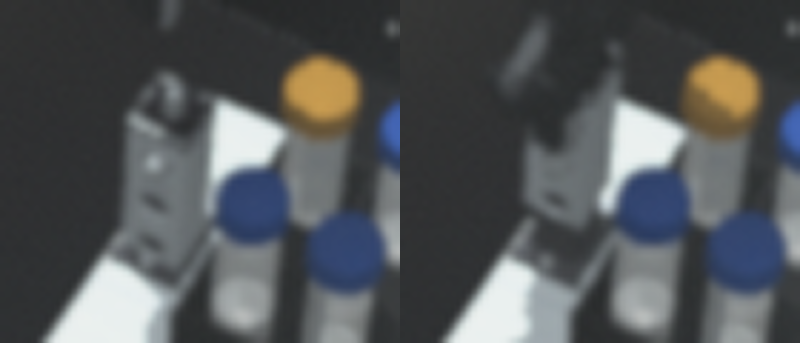

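Call:
move_arm --jaw '[1,1,1]' --pt "0 0 0.0005" --pt "0 0 0.0005" --pt "0 0 0" --yaw '[0,0,0]'

```text
time: 42.97
ee_pos: [0.4674, -0.021, 0.3281]
tcp_rot: [179.9, -0.0, -82.3]
wrist_force: [-1.1, -4.0, -15.0]
opening: 0.0296
grasp_force: 61.2
```

Call:
move_arm --jaw '[1,0.5,0.35,0.35,0.35,0.35]' --pt "0 0 -0.002" --pt "0 0 0" --pt "0 0 0" --pt "0 0 0" --pt "0 0 0" --pt "0 0 0" --yaw '[0,0,0,0,0,0]'

```text
time: 43.47
ee_pos: [0.4676, -0.0208, 0.3273]
tcp_rot: [-179.9, 0.0, -82.2]
wrist_force: [0.2, 0.3, 0.4]
opening: 0.0557
grasp_force: 0.0
```

Call:
move_arm --jaw '[0.35,0.35,0.35,0.35,0.35,0.35,0.35,0.35,0.35,0.35]' --pt "0 0 0.02" --pt "0 0 0.03" --pt "0 0 0.03" --pt "0 0 0.03" --pt "0.0045 -0.032 0" --pt "0.0045 -0.032 0" --pt "0.0045 -0.032 0" --pt "0.0045 -0.032 0" --pt "0.005 -0.0344 0" --pt "0 0 0" --yaw '[0,0,0,0,0,0,0,0,0,0]'

```text
time: 44.3
ee_pos: [0.4909, -0.1876, 0.4359]
tcp_rot: [180.0, -0.1, -82.4]
wrist_force: [1.1, -0.7, -0.1]
opening: 0.0554
grasp_force: 0.0
```

```bash
python3 - <<'E'
from h import *
o=bot.get_obs();print(o['ee_pos'],o['tcp_rot'],o['wrist_force'],np.round(o["q"],1))
w=save("wrist","w8.png");s=save("side","s8.png");save("top","t8.png")
for cam in("wrist","side"):
  for n,z in dict(pin_left=.193,pin_right=.16,button_left_tip=.136,button_right_tip=.136,plate=.01).items():
    print(cam,n,[(round(p["confidence"],2),np.round(p["xy"],1).tolist(),np.round(onz(cam,p["xy"],z),4).tolist()) for p in pinpoint(cam,n)[:2]])
b=s[280:350,325:435,::-1]
cv2.imwrite("pics/c8.png",np.hstack([cv2.resize(b,(400,255),interpolation=2),cv2.resize(w[:,:,::-1],(340,255))]))
E
```

```text
[ 0.49090671 -0.18762953  0.43594252] [ 1.79977568e+02 -5.69256120e-02 -8.24377546e+01] [ 1.07026061 -0.69089963 -0.13777556] [-2.090e+01  2.400e+00  1.090e+01  9.850e+01 -1.000e-01 -1.185e+02]
wrist pin_left []
wrist pin_right [(0.86, [318.6, 247.9], [0.4901, -0.1794, 0.16]), (0.39, [349.5, 323.8], [0.4591, -0.124, 0.16])]
wrist button_left_tip []
wrist button_right_tip [(0.41, [344.6, 243.3], [0.4698, -0.1788, 0.136])]
wrist plate [(0.83, [169.0, 208.1], [0.6539, -0.1595, 0.01])]
side pin_left [(0.81, [361.2, 297.8], [0.4599, -0.0265, 0.193])]
side pin_right [(0.55, [416.4, 330.2], [0.484, -0.1822, 0.16])]
side button_left_tip []
side button_right_tip []
side plate [(0.58, [438.3, 324.3], [0.634, -0.1798, 0.01])]
```

View pics/c8.png

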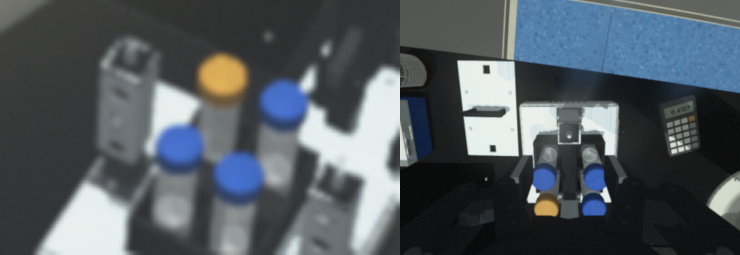

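Call:
move_arm --jaw '[0.35,0.35,0.35,0.35,0.35,0.35,0.35,0.35]' --pt "0 0 0" --pt "0 0 -0.03" --pt "0 0 -0.03" --pt "0 0 -0.03" --pt "0 0 -0.03" --pt "0 0 -0.025" --pt "0 0 0" --pt "0 0 0" --yaw '[0,0,0,0,0,0,0,0]'

```text
time: 45.62
ee_pos: [0.4901, -0.1832, 0.2913]
tcp_rot: [179.9, 0.1, -82.2]
wrist_force: [0.2, 0.8, 0.3]
opening: 0.0557
grasp_force: 0.0
```

Call:
move_arm --jaw '[0.6,0.7,0.8,1,1,1,1,1,1,1]' --pt "0 0 0" --pt "0 0 0" --pt "0 0 0" --pt "0 0 0" --pt "0 0 0" --pt "0 0 0" --pt "0 0 0" --pt "0 0 0" --pt "0 0 0" --pt "0 0 0" --yaw '[0,0,0,0,0,0,0,0,0,0]' --force 60

```text
time: 46.45
ee_pos: [0.4898, -0.1836, 0.2942]
tcp_rot: [-180.0, -0.1, -82.3]
wrist_force: [-11.4, -1.7, 8.2]
opening: 0.0288
grasp_force: 59.5
```

Call:
move_arm --jaw '[1,1,1,1,1,1,1]' --pt "-0.0005 0 0.002" --pt "0 0 0.002" --pt "0 0 0.002" --pt "0 0 0.002" --pt "0 0 0.002" --pt "0 0 0" --pt "0 0 0" --yaw '[0,0,0,0,0,0,0]'

```text
time: 47.03
ee_pos: [0.4897, -0.1837, 0.3027]
tcp_rot: [180.0, -0.1, -82.3]
wrist_force: [-6.7, -3.3, -1.6]
opening: 0.0295
grasp_force: 62.6
```

Call:
move_arm --jaw '[1,1,1,1,1,1,1,1,1,1]' --pt "0 0 0.003" --pt "0 0 0.003" --pt "0 0 0.003" --pt "0 0 0.003" --pt "0 0 0.003" --pt "0 0 0.003" --pt "0 0 0.001" --pt "0 0 0.001" --pt "0 0 0.001" --pt "0 0 0" --yaw '[0,0,0,0,0,0,0,0,0,0]'

```text
time: 47.87
ee_pos: [0.4897, -0.1837, 0.3242]
tcp_rot: [-180.0, -0.1, -82.3]
wrist_force: [-7.4, -3.0, 4.6]
opening: 0.0298
grasp_force: 63.3
```

Call:
move_arm --jaw '[1,1,1,1,1,1,1]' --pt "0 0 0.0005" --pt "0 0 0.0005" --pt "0 0 0.0005" --pt "0 0 0.0005" --pt "0 0 0.0005" --pt "0 0 0.0005" --pt "0 0 0" --yaw '[0,0,0,0,0,0,0]'

```text
time: 48.45
ee_pos: [0.4898, -0.1836, 0.3267]
tcp_rot: [-180.0, -0.1, -82.3]
wrist_force: [-5.5, -3.8, -3.1]
opening: 0.0295
grasp_force: 62.1
```

Call:
move_arm --jaw '[1,1,1,1]' --pt "0 0 0.0005" --pt "0 0 0.0005" --pt "0 0 0" --pt "0 0 0" --yaw '[0,0,0,0]'

```text
time: 48.78
ee_pos: [0.4898, -0.1836, 0.3277]
tcp_rot: [-180.0, -0.1, -82.3]
wrist_force: [-5.6, -3.2, -3.3]
opening: 0.029
grasp_force: 62.1
```

Call:
move_arm --jaw '[1,1,1,1]' --pt "0 0 0.0005" --pt "0 0 0.0005" --pt "0 0 0" --pt "0 0 0" --yaw '[0,0,0,0]'

```text
time: 49.12
ee_pos: [0.4898, -0.1837, 0.3286]
tcp_rot: [-180.0, -0.1, -82.3]
wrist_force: [-5.0, -3.2, -3.1]
opening: 0.0292
grasp_force: 62.1
```

Call:
move_arm --jaw '[1,1,1,1]' --pt "0 0 0.0005" --pt "0 0 0.0005" --pt "0 0 0" --pt "0 0 0" --yaw '[0,0,0,0]'

```text
time: 49.45
ee_pos: [0.4898, -0.1837, 0.3291]
tcp_rot: [180.0, -0.1, -82.3]
wrist_force: [-3.8, -3.4, -7.4]
opening: 0.0294
grasp_force: 61.8
```

Call:
move_arm --jaw '[1,1,1,1]' --pt "0 0 0.0005" --pt "0 0 0.0005" --pt "0 0 0" --pt "0 0 0" --yaw '[0,0,0,0]'

```text
time: 49.78
ee_pos: [0.4899, -0.1837, 0.3294]
tcp_rot: [179.9, -0.0, -82.3]
wrist_force: [-2.5, -4.9, -11.6]
opening: 0.0294
grasp_force: 61.4
```

Call:
move_arm --jaw '[1,1,1,1]' --pt "0 0 0.0005" --pt "0 0 0" --pt "0 0 0" --pt "0 0 0" --yaw '[0,0,0,0]'

```text
time: 50.12
ee_pos: [0.49, -0.1837, 0.3296]
tcp_rot: [179.9, -0.0, -82.3]
wrist_force: [-1.8, -5.0, -14.4]
opening: 0.0293
grasp_force: 61.3
```

Call:
move_arm --jaw '[1,0.5,0.35,0.35,0.35,0.35,0.35,0.35,0.35,0.35]' --pt "0 0 -0.002" --pt "0 0 0" --pt "0 0 0" --pt "0 0 0" --pt "0 0 0" --pt "0 0 0.02" --pt "0 0 0.03" --pt "0 0 0.035" --pt "0 0 0.035" --pt "0 0 0" --yaw '[0,0,0,0,0,0,0,0,0,0]'

```text
time: 50.95
ee_pos: [0.4896, -0.1831, 0.4556]
tcp_rot: [-179.5, -0.3, -82.2]
wrist_force: [1.9, -0.7, 1.4]
opening: 0.0553
grasp_force: 0.0
```

Call:
move_arm --jaw '[0.2,0,0,0,0,0,0,0,0,0]' --pt "0.01 0.002 0" --pt "0.01 0.002 0" --pt "0.01 0.002 0" --pt "0.01 0.002 0" --pt "0.01 0.002 0" --pt "0.01 0.002 0" --pt "0.01 0.002 0" --pt "0.01 0.002 0" --pt "0.01 0 0" --pt "0.01 0 0" --yaw '[-0.12,-0.12,-0.12,-0.12,-0.12,-0.12,-0.12,-0.12,-0.12,-0.12]'

```text
time: 51.78
ee_pos: [0.5905, -0.1671, 0.4485]
tcp_rot: [-180.0, 0.0, -151.3]
wrist_force: [-0.2, -0.3, 1.0]
opening: 0.0853
grasp_force: 0.0
```

Call:
move_arm --jaw '[0,0,0,0,0,0]' --pt "0.01 0 0" --pt "0 0 0" --pt "0 0 0" --pt "0 0 0" --pt "0 0 0" --pt "0 0 0" --yaw '[-0.12,-0.12,-0.12,-0.033,0,0]'

```text
time: 52.28
ee_pos: [0.6, -0.1673, 0.4484]
tcp_rot: [-180.0, 0.0, -173.4]
wrist_force: [0.6, -0.4, 0.2]
opening: 0.0852
grasp_force: 0.0
```

```bash
python3 - <<'E'
from h import *
o=bot.get_obs();print(o['time'],o['ee_pos'],o['tcp_rot'],np.round(o["q"],1))
w=save("wrist","w9.png");s=save("side","s9.png");t=save("top","t9.png")
for cam in("wrist","side","top"):
  for n,z in dict(pin_left=.193,pin_right=.193,plate=.01).items():
    print(cam,n,[(round(p["confidence"],2),np.round(p["xy"],1).tolist(),np.round(onz(cam,p["xy"],z),4).tolist()) for p in pinpoint(cam,n)[:2]])
b=s[260:370,330:480,::-1]
cv2.imwrite("pics/c9.png",np.hstack([cv2.resize(b,(360,264),interpolation=2),cv2.resize(w[:,:,::-1],(440,330))[:264]]))
E
```

```text
52.2833 [ 0.59998604 -0.16727464  0.44838784] [-1.79993811e+02  2.50013271e-02 -1.73411397e+02] [-15.6  17.   28.9 101.9   0.  -22.2]
wrist pin_left [(0.63, [599.8, 58.7], [0.4668, -0.0188, 0.193])]
wrist pin_right [(0.85, [310.7, 59.7], [0.4882, -0.1836, 0.193])]
wrist plate [(0.92, [314.5, 248.6], [0.651, -0.1644, 0.01])]
side pin_left [(0.96, [360.8, 299.1], [0.4559, -0.0281, 0.193])]
side pin_right [(0.98, [420.6, 321.3], [0.4917, -0.1851, 0.193])]
side plate [(0.72, [436.1, 320.7], [0.6408, -0.1684, 0.01])]
top pin_left [(0.45, [390.1, 251.3], [0.4611, -0.0127, 0.193])]
top pin_right []
top plate [(0.82, [436.3, 194.8], [0.6455, -0.1782, 0.01])]
```

View pics/c9.png

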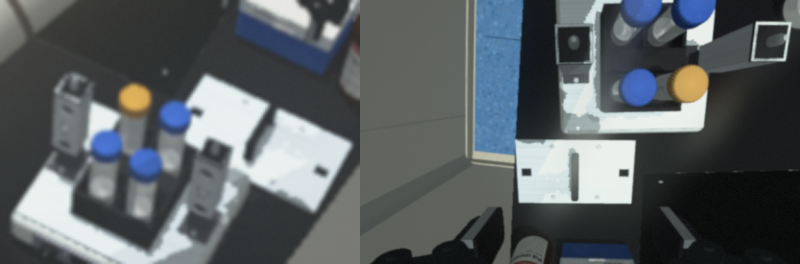

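```bash
python3 - <<'E'
from h import *
im=cv2.imread("pics/w9.png",0)
def blob(x0,x1,y0,y1,z,t=70):
    m=(im[y0:y1,x0:x1]<t).astype(np.uint8);n,l,s,c=cv2.connectedComponentsWithStats(m)
    k=1+np.argmax(s[1:,4]);p=c[k]+[x0,y0];X=onz("wrist",p,z);print(s[k],np.round(p,1),np.round(X,4));return X
a=blob(375,396,240,264,.014);b=blob(225,245,240,264,.014);h=blob(300,324,210,300,.052)
d=a-b;print(np.degrees(np.arctan2(-d[0],d[1])),np.linalg.norm(d),(a+b)/2)
m=(im>110).astype(np.uint8);n,l=cv2.connectedComponents(m[190:305]);k=l[60,260]
r=cv2.minAreaRect(np.argwhere(l==k)[:,::-1].astype(np.float32)+np.float32([0,190]));print(r)
P=np.array([onz("wrist",p,.015) for p in cv2.boxPoints(r)]);print(P.round(4),P.mean(0))
E
```

```text
[ 3  8 11  7 71] [383.4 251. ] [ 0.6437 -0.085   0.014 ]
[12  7  8  7 56] [240.5 250. ] [ 0.6612 -0.2494  0.014 ]
[ 3 87 21  3 54] [314.  298.2] [ 0.6946 -0.1598  0.052 ]
6.080357289761653 0.16533953829511133 [ 0.65241446 -0.16718955  0.014     ]
((327.5, 243.0), (106.0, 331.0), 90.0)
[[ 0.6015 -0.3401  0.015 ]
 [ 0.5598  0.0248  0.015 ]
 [ 0.6842  0.0556  0.015 ]
 [ 0.7292 -0.3401  0.015 ]] [ 0.64368613 -0.14995566  0.015     ]
```

Call:
move_arm --jaw '[0,0,0,0,0,0,0,0,0,0]' --pt "0.027 0 0" --pt "0.0265 0 -0.02" --pt "0 0 -0.035" --pt "0 0 -0.035" --pt "0 0 -0.035" --pt "0 0 -0.035" --pt "0 0 -0.035" --pt "0 0 -0.03" --pt "0 0 -0.02" --pt "0 0 0" --yaw '[0,0,0,0,0,0,0,0,0,0]'

```text
time: 53.72
ee_pos: [0.6519, -0.167, 0.1976]
tcp_rot: [179.8, -0.4, -173.5]
wrist_force: [-1.1, -0.6, -0.5]
opening: 0.0857
grasp_force: 0.0
```

Call:
move_arm --jaw '[0,1,1,1,1,1,1,1,1,1]' --pt "0 0 0" --pt "0 0 0" --pt "0 0 0" --pt "0 0 0" --pt "0 0 0" --pt "0 0 0" --pt "0 0 0" --pt "0 0 0" --pt "0 0 0" --pt "0 0 0" --yaw '[0,0,0,0,0,0,0,0,0,0]' --force 60

```text
time: 54.55
ee_pos: [0.6535, -0.1674, 0.2038]
tcp_rot: [-180.0, 0.0, -173.5]
wrist_force: [-1.4, -0.1, 5.9]
opening: 0.011
grasp_force: 59.5
```

Call:
move_arm --jaw '[1,1,1,1,1,1,1,1,1,1]' --pt "0 0 0.01" --pt "0 0 0.02" --pt "0 0 0.03" --pt "0 0 0.035" --pt "0 0 0.035" --pt "0 0 0.035" --pt "0 0 0.035" --pt "0 0 0.03" --pt "0 0 0.01" --pt "0 0 0" --yaw '[0,0,0,0,0,0,0,0,0,0]'

```text
time: 55.38
ee_pos: [0.6532, -0.1673, 0.4466]
tcp_rot: [-179.9, 0.2, -173.5]
wrist_force: [0.1, -0.2, -3.7]
opening: 0.0106
grasp_force: 58.8
```

Call:
move_arm --jaw '[1,1,1,1,1,1,1,1,1]' --pt "-0.01 0 0" --pt "-0.02 0 0" --pt "-0.02 0 0" --pt "-0.02 0 0" --pt "-0.014 0 0" --pt "0 0 0" --pt "0 0 0" --pt "0 0 0" --pt "0 0 0" --yaw '[0,0,0,0,0.022,0,0,0,0]'

```text
time: 56.13
ee_pos: [0.57, -0.1674, 0.4422]
tcp_rot: [180.0, -0.1, -172.3]
wrist_force: [-0.2, -0.4, -3.6]
opening: 0.0103
grasp_force: 58.8
```

```bash
python3 - <<'E'
from h import *
o=bot.get_obs();print(o['time'],o['ee_pos'],o['tcp_rot'],o['opening'],o['wrist_force'])
w=save("wrist","w10.png");s=save("side","s10.png")
z=o["ee_pos"][2]-.1924
for n,zz in dict(pin_left=.193,pin_right=.193,plate=z).items():
    print(n,[(round(p["confidence"],2),np.round(p["xy"],1).tolist(),np.round(onz("wrist",p["xy"],zz),4).tolist()) for p in pinpoint("wrist",n)[:2]])
cv2.imwrite("pics/c10.png",cv2.resize(w[:,:,::-1],(800,600)))
E
```

```text
56.1333 [ 0.57004968 -0.16735583  0.4421632 ] [ 1.79966977e+02 -6.29041370e-02 -1.72258569e+02] 0.010273044064904412 [-0.20466282 -0.42422224 -3.61883518]
pin_left [(0.85, [591.5, 120.9], [0.4682, -0.0197, 0.193]), (0.55, [387.6, 134.5], [0.4929, -0.1365, 0.193])]
pin_right [(0.64, [306.4, 115.0], [0.4887, -0.1843, 0.193]), (0.16, [536.8, 93.3], [0.4585, -0.0562, 0.193])]
plate [(0.77, [315.9, 286.0], [0.5687, -0.1678, 0.2498])]
```

View pics/c10.png

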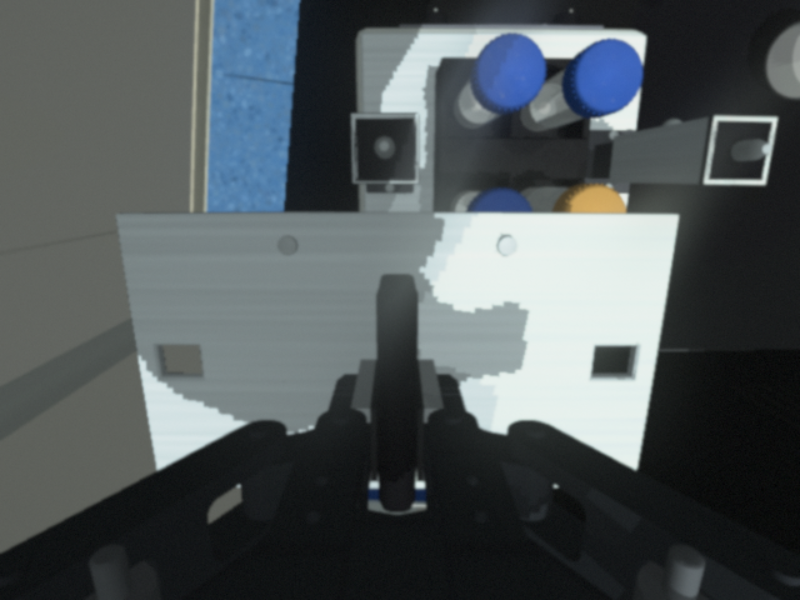

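```bash
python3 - <<'E'
from h import *
L=onz("wrist",(592.8,120.4),.193);R=onz("wrist",(307.6,118.8),.193)
a=onz("wrist",(491.2,288.8),.2525);b=onz("wrist",(144.8,288),.2525)
for p,q in((L,R),(a,b)):
    d=p-q;print((p+q)/2,np.linalg.norm(d),np.degrees(np.arctan2(-d[0],d[1])))
print(np.array((L+R)/2-(a+b)/2))
E
```

```text
[ 0.47915616 -0.10115491  0.193     ] 0.16604069612937983 7.918727953103794
[ 0.56879395 -0.16675768  0.2525    ] 0.16417497208483536 7.622283114933798
[-0.0896378   0.06560277 -0.0595    ]
```

Call:
move_arm --jaw '[1,1,1,1,1,1,1,1]' --pt "-0.01 0.008 0" --pt "-0.02 0.015 0" --pt "-0.02 0.015 0" --pt "-0.02 0.015 0" --pt "-0.015 0.01 0" --pt "-0.0046 0.0026 0" --pt "0 0 0" --pt "0 0 0" --yaw '[0,0,0,0,0.003,0,0,0]'

```text
time: 57.05
ee_pos: [0.4802, -0.1019, 0.4434]
tcp_rot: [-180.0, 0.1, -172.1]
wrist_force: [0.3, -1.0, -3.8]
opening: 0.0103
grasp_force: 59.0
```

Call:
move_arm --jaw '[1,1,1,1,1,1,1,1,1]' --pt "0 0 -0.01" --pt "0 0 -0.01" --pt "0 0 -0.008" --pt "0 0 -0.004" --pt "0 0 -0.004" --pt "0 0 -0.002" --pt "0 0 -0.002" --pt "0 0 0" --pt "0 0 0" --yaw '[0,0,0,0,0,0,0,0,0]'

```text
time: 57.8
ee_pos: [0.4798, -0.1018, 0.4034]
tcp_rot: [-180.0, 0.0, -172.1]
wrist_force: [0.7, 0.2, -3.2]
opening: 0.0107
grasp_force: 58.9
```

Call:
move_arm --jaw '[1,1,1,1,1,1]' --pt "0 0 -0.002" --pt "0 0 -0.002" --pt "0 0 -0.002" --pt "0 0 -0.002" --pt "0 0 0" --pt "0 0 0" --yaw '[0,0,0,0,0,0]'

```text
time: 58.3
ee_pos: [0.4798, -0.1017, 0.395]
tcp_rot: [180.0, -0.0, -172.1]
wrist_force: [0.1, -0.6, -2.7]
opening: 0.0109
grasp_force: 58.9
```

Call:
move_arm --jaw '[1,1,1,1,1,1]' --pt "0 0 -0.002" --pt "0 0 -0.002" --pt "0 0 -0.002" --pt "0 0 -0.001" --pt "0 0 0" --pt "0 0 0" --yaw '[0,0,0,0,0,0]'

```text
time: 58.8
ee_pos: [0.4798, -0.1017, 0.3881]
tcp_rot: [180.0, -0.0, -172.1]
wrist_force: [0.1, 0.5, -3.4]
opening: 0.0106
grasp_force: 59.0
```

Call:
move_arm --jaw '[1,1,1,1]' --pt "0 0 -0.001" --pt "0 0 -0.0005" --pt "0 0 0" --pt "0 0 0" --yaw '[0,0,0,0]'

```text
time: 59.13
ee_pos: [0.4798, -0.1018, 0.3868]
tcp_rot: [-180.0, 0.0, -172.1]
wrist_force: [-0.3, -0.7, -2.5]
opening: 0.0108
grasp_force: 59.1
```

Call:
move_arm --jaw '[1,1,1,1,1,1]' --pt "0 0 -0.0005" --pt "0 0 -0.0005" --pt "0 0 -0.0005" --pt "0 0 -0.0005" --pt "0 0 0" --pt "0 0 0" --yaw '[0,0,0,0,0,0]'

```text
time: 59.63
ee_pos: [0.4798, -0.1017, 0.3851]
tcp_rot: [-180.0, 0.0, -172.1]
wrist_force: [-1.8, -0.4, 3.9]
opening: 0.0103
grasp_force: 59.9
```

Contact is at the expected height, so the plate is seated. I'll release it, back up and inspect.

Call:
move_arm --jaw '[0.8,0.6,0.3,0.2,0.2,0.2,0.2,0.2]' --pt "0 0 0" --pt "0 0 0" --pt "0 0 0" --pt "0 0 0" --pt "0 0 0" --pt "0 0 0" --pt "0 0 0" --pt "0 0 0" --yaw '[0,0,0,0,0,0,0,0]'

```text
time: 60.3
ee_pos: [0.4798, -0.1018, 0.3847]
tcp_rot: [180.0, -0.0, -172.1]
wrist_force: [-0.1, -0.7, -0.2]
opening: 0.0682
grasp_force: 0.0
```

Call:
move_arm --jaw '[0.2,0.2,0.2,0.2,0.2,0.2,0.2,0.2,0.2]' --pt "0 0 0.02" --pt "0 0 0.03" --pt "0 0 0.035" --pt "0 0 0.035" --pt "0 0 0.035" --pt "0 0 0.02" --pt "-0.02 0 0" --pt "0 0 0" --pt "0 0 0" --yaw '[0,0,0,0,0,0,0,0,0]'

```text
time: 61.05
ee_pos: [0.4595, -0.1018, 0.5601]
tcp_rot: [-180.0, 0.1, -172.1]
wrist_force: [0.9, 0.5, -0.3]
opening: 0.0688
grasp_force: 0.0
```

```bash
python3 - <<'E'
from h import *
o=bot.get_obs();print(o['time'],o['ee_pos'],o['wrist_force'])
w=save("wrist","w11.png");s=save("side","s11.png");t=save("top","t11.png")
for cam in("wrist","side","top"):
  for n in("plate","pin_left","pin_right"):
    print(cam,n,[(round(p["confidence"],2),np.round(p["xy"],1).tolist(),np.round(onz(cam,p["xy"],.193),4).tolist()) for p in pinpoint(cam,n)[:2]])
b=s[260:370,320:470]
cv2.imwrite("pics/c11.png",np.hstack([cv2.resize(b,(420,308),interpolation=2),cv2.resize(w[70:340,130:510],(380,308))])[:,:,::-1])
E
```

```text
61.05 [ 0.45954032 -0.10175341  0.56007089] [ 0.89032482  0.47581549 -0.30425361]
wrist plate [(0.76, [318.2, 237.4], [0.4786, -0.0978, 0.193])]
wrist pin_left [(0.5, [403.0, 238.7], [0.4687, -0.0176, 0.193])]
wrist pin_right [(0.45, [229.6, 232.7], [0.4856, -0.1818, 0.193])]
side plate [(0.58, [387.2, 311.0], [0.4667, -0.1021, 0.193]), (0.27, [267.7, 152.0], [0.7457, 0.5506, 0.193])]
side pin_left [(0.47, [362.7, 299.1], [0.4589, -0.0319, 0.193])]
side pin_right [(0.53, [420.4, 321.7], [0.4904, -0.1854, 0.193])]
top plate [(0.94, [426.6, 246.4], [0.4729, -0.1081, 0.193])]
top pin_left [(0.53, [389.3, 253.4], [0.4557, -0.0105, 0.193]), (0.46, [425.4, 257.7], [0.4435, -0.1041, 0.193])]
top pin_right []
```

View pics/c11.png

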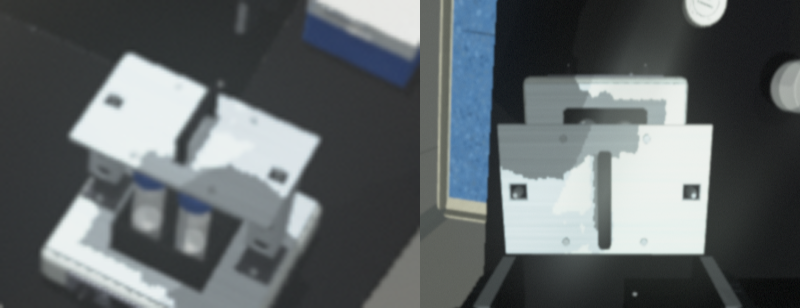

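The plate lies flat with both pins showing in its slots (crop (518,191) and (691,191)), the tubes stand under it, and the gripper is clear. I'm handing in.

```bash
python3 -c "
from workcell import bot
print(bot.job_done())"
```

```text
the job is handed in; nothing more can be done
None
```

The job is handed in: all four tubes stand in their pockets, both risers are up one hole (the lock was judged by pull force; I didn't see the buttons pop out), and the plate is seated level on both pins with everything released. On the first carry the plate caught the computer tower at about 42 N and twisted in the grip, but I straightened it, laid it flat behind the shaker, and none of the bystanders appeared to move.

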